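# Cock the marking hammer and set its safety pin

### The job

Make the spring marking hammer ready for the next blank: draw its sprung arm up and back by its red handle, no farther than where it comes up against its stop and without straining it there, and ease it down until it hangs on the catch by itself. With the arm hooked and let go, push the yellow safety pin fully home through the arm. Do not let the hammer fly back, and leave the other things on the bench where they are.

Things in the scene. Friction and masses are not known exactly. Their poses are not given: they have to be found in the camera images.
- marking_hammer: Green spring marking hammer bolted on a 360 x 260 x 16 mm board. Origin: centre of the board's underside on the bench; x from the handle end to the rear post, z up. The arm's pivot lies at (60, 0, 110) mm, its axis along y. A clear eye shield (x 0 to 132, y +-30, z 331 to 343 mm) roofs the cocked arm: up there the hand must lean 35 to 45 degrees, towards -x.
- hammer_arm (a joint): Angle of the hammer arm, rad: 0 = level, hammer on the anvil, arm pointing to -x; grows as the handle rises and swings back to +x. The spring needs 4 to 6 N at the handle at 0, 8 to 13 N when cocked. The brass catch snaps under it by itself at a set angle between 0.89 and 1.13 that differs every time; a hard stop comes only 0.03 beyond (felt as a steep rise; press it under 20 N). Then ease back slowly till the pull dies.
- red_handle (a point): Middle of the red cocking handle: a 16 mm round bar that sticks out sideways (50 mm, towards the hammer's +y) from the arm's end, 155 mm from the pivot; the point lies 34 mm from the arm's middle plane. It turns between the fingers as the arm swings, and drags if gripped hard. In the hammer's frame at angle q: (60 - 155 cos q, 34, 110 + 155 sin q) mm.
- cross_hole (a point): Centre of the 10 mm hole through the arm, 55 mm from the pivot, its axis along the hammer's y. The safety pin lies on this axis only when the arm hangs on its catch.
- safety_pin (a joint): Travel of the captive safety pin, m: 0 = out, 0.026 = home. It slides towards the hammer's -y; its yellow knob (22 mm diameter, 16 mm long) stands on the hammer's +y side, its outer face 90 mm from the arm's middle plane when out, 64 mm when home. Push it straight with 3 to 8 N, only once the arm hangs on the catch, when it meets the hole. The catch is on the -y side: a touch there fires it.
- punch_block: Dark wooden block, 70 x 34 x 28 mm, with four steel punches standing 34 mm above it, loose on the hammer's board. Bystander. Origin: centre of its underside.
- ring_blank: Brass ring, 22 mm across, 6 mm high, loose on the hammer's board. Bystander. Origin: centre of its underside.
- bench_block: Flat steel block, 75 x 75 x 22 mm, on the bench. Bystander. Origin: centre of its underside.
- ring_mandrel_stub: Upright tapered steel mandrel on a 44 mm foot, 110 mm high. Bystander. Origin: centre of its underside.
- polish_jar: Closed jar, 60 mm across, 75 mm high. Bystander. Origin: centre of its underside.
- mallet: Hand hammer, 240 mm long, lying on the bench. Bystander. Origin: about its middle, underside.
- findings_dish: White bowl, 90 mm across, 25 mm high. Bystander. Origin: centre of its underside.
- scribe: Scribing tool with a handle, 170 mm long, lying on the bench. Bystander. Origin: about its middle, underside.

How it is judged:
On the way:
1. the arm hangs on its catch by itself, nothing of the robot touching it (value of joint hammer_arm above 0.85 rad and contact force between each of the fingers, the arm and hammer_arm below 0.1 N and velocity of joint hammer_arm between -0.05 and 0.05 rad/s and value of joint safety_pin below 0.006 m), for 0.4 s.
At the end, for the whole second after the job is handed in: The arm is still cocked (its joint above 0.85 rad) and the safety pin is home (its joint above 22 mm) (value of joint hammer_arm above 0.85 rad and value of joint safety_pin above 0.022 m); the robot touches nothing.
It fails at once if the hammer flies back (velocity of joint hammer_arm below -2.5 rad/s).
It fails at once if the arm is strained hard against its stop (contact force between sector_c0 and hammer_arm_c0 above 40 N).
It fails at once if a bystander is pushed away (more than 25 mm) (distance of any of punch_block, ring_blank, bench_block, ring_mandrel_stub, polish_jar, mallet, findings_dish, scribe from where it was at the start of the episode above 0.025 m).
It also fails if it takes over 59 s, if anything falls off the work surface, if the arm or the gripper's body presses on something with over 40 N, if the wrist force passes 120 N, or if a joint passes its speed limit or range.

### The arm

A 6-joint arm with a two-finger parallel gripper is mounted at the origin on the work surface. World frame = base frame: x ahead of the robot, y to its left, z up, the work surface at z = 0. Lengths are in m, angles in rad, forces in N, time in s.
With the tool pointing down it reaches from about 0.4 to 0.825 m from the base axis. Payload 7 kg.
Tool frame: the origin (TCP) lies between the finger pads; the fingertips stand 11 mm ahead of it and the grasp point (between the pads) lies 8 mm behind it; x points along the fingers, z is the direction in which the jaws open and shut, and the axes are right-handed (so a half turn about x gives the same grasp; the last joint's range is limited). The gripper opens to 88 mm and grips with 3 to 60 N. Pads are 19 mm wide; open, the fingers measure 130 mm over their backs; the gripper's body (78 mm by 193 mm) begins 47 mm behind the grasp point.
Start: joints at [-0.938, 0.359, 0.012, 0, -1.224, -0.288], TCP at [0.228, -0.635, 0.238] pointing down, gripper open.
Joint ranges: [-3.07, 3.07], [-1.43, 2.12], [-1.02, 1.25], [-3.03, 1.67], [-3.05, -0], [-3.03, 3.03]. Speed limits (rad/s): [2.39, 2.39, 3.01, 3.14, 3.14, 3.14].

### API

Orientations are given as [roll, pitch, yaw] about the fixed x, y, z axes, in that order (R = Rz(yaw) Ry(pitch) Rx(roll)).
In Python, from station import arm gives the robot as it stands.
- The arm moves only by the tool jog_arm, never from a script. Its argument "motion" is a list of rows, each an object of numbers: "dx", "dy", "dz": the shift along the tool's x, y, z in m; "twist": the turn about the tool's x in degrees. In form: [{"dx": .., "dy": .., "dz": .., "twist": ..}, ...]. A call has 1 to 20 rows; each row is the pose to reach, as a shift and turn from the pose commanded when the call began, along the tool's axes at that moment; what a row does not reach only later rows make up. A row lasts 1/12 s, in which the tool goes at most 41.7 mm and 7.16 degrees, less where a joint would pass 70% of its speed; a pose out of reach is approached as far as the arm can. A call with a gripper value outside its range is refused whole. "gripper" is the finger opening in m, from 0 to 0.0876, set as the call begins (left out, the last holds). The fingers move at their own pace and stop on an object; "newtons" is the grip in N (left out, the last holds). Time passes only in rows, so rows that repeat a pose let the fingers close. It gives the time, the measured TCP pose, the force and the opening at its end, in the units of the state.
- arm.get_state(): the state, without advancing time (a new reading comes with each control period).
- arm.grab_frame(name): name is "side" or "top"; returns the picture (420x560x3 uint8, red, green, blue); there is no depth.
- arm.camera_model(name): a dict with "camera_matrix" (3x3 intrinsics, pixels), "eye" and "attitude" of the camera in the world. Camera axes: x right, y down, z forward; pixel columns grow to the right and rows downward; lengths in m; the calibration is good to about 2 mm. A picture is of the moment at which its call begins. camera_model takes no time and is no camera call.
- arm.job_done(): hands the job in, once; it reports no verdict.
The state is a dict: "t": time; "q": joint angles; "qd": joint speeds; "joint_efforts": joint torques, N m; "eef_pos": TCP position; "ee_rot": TCP orientation; "force": force on the tool from outside, world axes, zero at the start; "moment": the same for the moment, N m; "width": finger opening in m.
Only numpy, scipy, OpenCV 4.12 (cv2) and the standard library are available. Lean on these libraries where they do the work, as an engineer would, in place of code of your own. Each camera call takes 0.05 s, during which the arm holds its last target.

## Working session

There is one attempt and no reset: what is moved stays moved. The work goes in short steps, Python scripts to look and compute and a tool call to move; the robot and the scene stay as the last step left them, time stands still between calls to the robot, and variables do not carry over. Pictures are saved under pics/ and viewed, and the job is handed in when it is done.

Besides the shell and the picture viewer there is one more tool, called after "Request:" as name(argument=value, ...) on one line, values as JSON. jog_arm: Moves the arm, as the interface text tells. Its arguments: {"type":"object","properties":{"motion":{"type":"array"},"gripper":{"type":"number"},"newtons":{"type":"number"}},"required":["motion"]}

```bash
ls; mkdir -p pics; python3 - <<'E'
from station import arm
import cv2,numpy as np
s=arm.get_state();print({k:np.round(v,4).tolist() for k,v in s.items()})
for n in("side","top"):
    f=arm.grab_frame(n);cv2.imwrite(f"pics/{n}0.png",f[:,:,::-1]);print(arm.camera_model(n))
E
```

```text
pics
{'t': 0.0, 'q': [-0.9379, 0.3594, 0.0111, -0.0004, -1.2241, -0.2881], 'qd': [0.002, 0.0002, 0.0006, -0.0003, 0.002, -0.0001], 'joint_efforts': [-0.0006, -58.2709, 29.3047, 6.9971, 0.0068, -0.0002], 'eef_pos': [0.228, -0.6349, 0.2366], 'ee_rot': [0.0788, 1.5692, 1.9942], 'force': [-0.2755, -0.576, -0.4512], 'moment': [-0.06, 0.0221, -0.0054], 'width': 0.0875}
{'camera_matrix': array([[394.79678977,   0.        , 285.09830283],
       [  0.        , 394.79678977, 206.32716739],
       [  0.        ,   0.        ,   1.        ]]), 'eye': array([0.0609029 , 0.57555195, 0.89128583]), 'attitude': array([-2.38325126,  0.00996012, -2.47097411])}
{'camera_matrix': array([[411.14411316,   0.        , 279.03680011],
       [  0.        , 411.14411316, 207.34608378],
       [  0.        ,   0.        ,   1.        ]]), 'eye': array([ 0.43657433, -0.00863415,  1.2214622 ]), 'attitude': array([-3.06846132,  0.01795479, -1.56107785])}
```

View pics/side0.png

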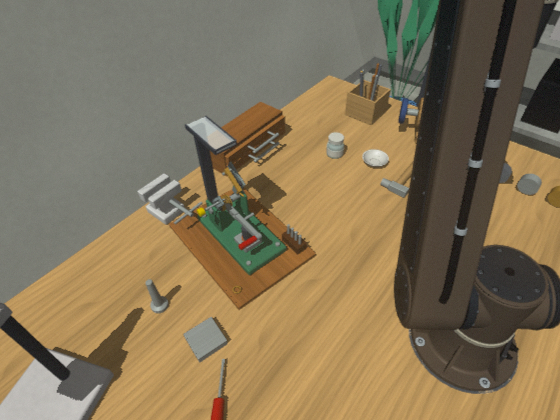

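View pics/top0.png

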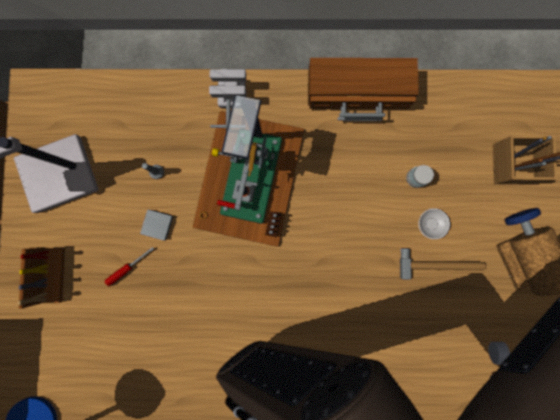

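```bash
cat > h.py <<'E'
import numpy as np,cv2
from scipy.spatial.transform import Rotation as R
from station import arm
def rpy(a): return R.from_euler('xyz',a).as_matrix()
def cam(n):
    m=arm.camera_model(n);return m['camera_matrix'],m['eye'],rpy(m['attitude'])
def proj(n,P):
    K,e,A=cam(n);p=(np.atleast_2d(P)-e)@A@K.T;return p[:,:2]/p[:,2:]
def ray(n,uv):
    K,e,A=cam(n);d=A@np.linalg.inv(K)@np.array([uv[0],uv[1],1.]);return e,d/np.linalg.norm(d)
def onz(n,uv,z):
    e,d=ray(n,uv);return e+d*(z-e[2])/d[2]
def tri(u1,u2):
    e1,d1=ray('side',u1);e2,d2=ray('top',u2)
    t=np.linalg.lstsq(np.c_[d1,-d2],e2-e1,rcond=None)[0]
    a=e1+d1*t[0];b=e2+d2*t[1];return (a+b)/2,np.linalg.norm(a-b)
E
python3 - <<'E'
import cv2,numpy as np
from h import *
s=cv2.imread('pics/side0.png');t=cv2.imread('pics/top0.png')
for n,f,b in(('side',s,(160,320,110,310)),('top',t,(185,315,60,255))):
    x0,x1,y0,y1=b
    h=cv2.cvtColor(f,cv2.COLOR_BGR2HSV)
    for c,m in (('red',cv2.inRange(h,(0,200,120),(6,255,255))|cv2.inRange(h,(174,200,120),(180,255,255))),('yel',cv2.inRange(h,(22,200,140),(32,255,255)))):
        k=np.zeros_like(m);k[y0:y1,x0:x1]=m[y0:y1,x0:x1]
        N,l,st,ce=cv2.connectedComponentsWithStats(k)
        print(n,c,[(st[i].tolist(),ce[i].round(1).tolist()) for i in range(1,N) if st[i][4]>6])
    cv2.imwrite(f'pics/{n}0z.png',cv2.resize(f[y0:y1,x0:x1],None,fx=3 if n=='top' else 3,fy=3,interpolation=cv2.INTER_CUBIC))
E
```

```text
side red [([239, 236, 17, 13, 84], [247.0, 241.9])]
side yel [([197, 207, 8, 9, 45], [200.3, 210.9])]
top red [([217, 201, 17, 6, 59], [224.7, 203.6])]
top yel [([212, 149, 5, 6, 28], [214.0, 151.7])]
```

View pics/side0z.png

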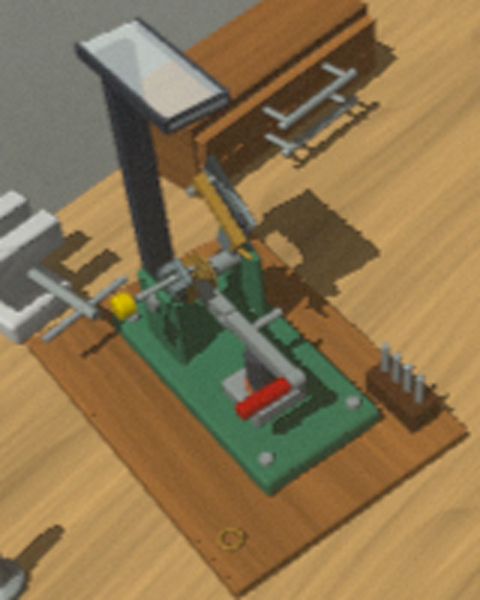

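View pics/top0z.png

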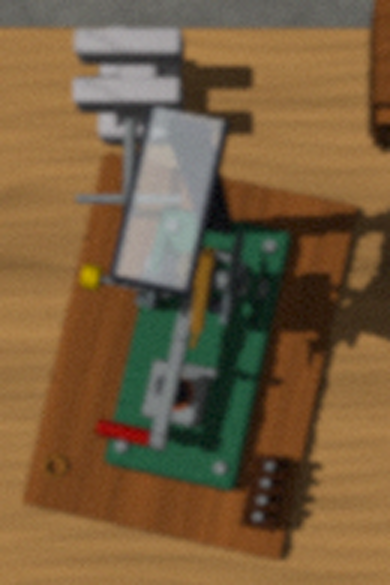

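```bash
cat >> h.py <<'E'
def load():
    d=np.load('pose.npz');return d['o'],float(d['yaw'])
def H2W(p,o,yaw):
    return o+np.atleast_2d(p)@rpy([0,0,yaw]).T
E
python3 - <<'E'
from h import *
from scipy.optimize import least_squares
hc=np.array([[-180,130,16],[-180,-130,16],[180,-130,16],[180,130,16]])/1e3
tz=np.array([[24,503],[284,558],[360,207],[107,152]])/3+[185,60]-1/3
sz=np.array([[240,595],[466,433],[25,340]])/3+[160,110]-1/3
for p in tz:print(onz('top',p,.016))
for p in sz:print('s',onz('side',p,.016))
hand,e=tri((247.0,241.9),(224.7,203.6));print('handle',hand,e)
kn,e=tri((200.3,210.9),(214.0,151.7));print('knob',kn,e)
def f(x):
    o=np.r_[x[:2],0];
    r=[proj('top',H2W(hc,o,x[2]))-tz, proj('side',H2W(hc[[0,1,3]],o,x[2]))-sz,
     proj('top',H2W([[-.095,.034,.110]],o,x[2]))-[[224.7,203.6]],proj('side',H2W([[-.095,.034,.110]],o,x[2]))-[[247,241.9]]]
    return np.concatenate(r).ravel()
s=least_squares(f,[.55,.1,-.2],loss='soft_l1');print(s.x,s.fun.reshape(-1,2).round(1))
o=np.r_[s.x[:2],0];np.savez('pose.npz',o=o,yaw=s.x[2])
inv=lambda p:(p-o)@rpy([0,0,s.x[2]])
print('in hammer',inv(hand),inv(kn))
E
```

```text
[0.46361751 0.26733913 0.016     ]
[0.41249278 0.01191282 0.016     ]
[ 0.76031119 -0.06020076  0.016     ]
[0.81500055 0.19283044 0.016     ]
s [0.45725521 0.26964411 0.016     ]
s [0.40669398 0.0219261  0.016     ]
s [0.8134722  0.19638901 0.016     ]
handle [0.525292   0.15853556 0.11347488] 0.0030219047975833246
knob [0.65797271 0.18228069 0.15999521] 0.0027116152640241807
[ 0.61189123  0.10450576 -0.20604691] [[-0.4  0.4]
 [-0.8  1.2]
 [-0.2 -0.4]
 [-0.7  0.1]
 [-1.2 -1.4]
 [ 0.9 -2.3]
 [ 0.1 -0.5]
 [ 1.   0.4]
 [-0.3  0.4]]
in hammer [-0.0958215   0.03516942  0.11347488] [0.0291946  0.08555769 0.15999521]
```

```bash
cat >> h.py <<'E'
def st():
    s=arm.get_state();p=s['eef_pos'];M=rpy(s['ee_rot']);o,yw=load();Hh=rpy([0,0,yw])
    ax=Hh.T@M
    print('t',round(s['t'],2),'q',np.round(s['q'],3),'w',round(s['width'],4))
    print('world',np.round(p,4),'hammer mm',np.round((p-o)@Hh*1e3,1),'F_ham',np.round(Hh.T@s['force'],1),'M',np.round(s['moment'],2))
    print('tool axes in hammer (cols x,y,z)\n',np.round(ax,3),'\nworld\n',np.round(M,3))
    return s,p,M,o,Hh
def delta(target_h,M=None):
    s=arm.get_state();o,yw=load();Hh=rpy([0,0,yw]);M=rpy(s['ee_rot']);
    t=o+Hh@(np.array(target_h)/1e3);return M.T@(t-s['eef_pos'])
E
python3 - <<'E'
from h import *
s,p,M,o,Hh=st()
t=np.array([.66,-.14,.45]);print(M.T@(t-p))
E
```

```text
t 0.1 q [-0.938  0.359  0.011 -0.    -1.224 -0.288] w 0.0875
world [ 0.228  -0.6349  0.2367] hammer mm [-224.5 -802.3  236.7] F_ham [-0.3 -0.6 -0.1] M [ 0.   -0.01 -0.03]
tool axes in hammer (cols x,y,z)
 [[-0.001 -0.852 -0.523]
 [ 0.001 -0.523  0.852]
 [-1.     0.     0.001]] 
world
 [[-0.001 -0.941 -0.338]
 [ 0.001 -0.338  0.941]
 [-1.     0.     0.001]]
[-0.2128822  -0.57379068  0.32012667]
```

Request:
jog_arm(motion=[{"dx":-0.21,"dy":0,"dz":0},{"dx":-0.21,"dy":0,"dz":0},{"dx":-0.21,"dy":-0.57,"dz":0.32},{"dx":-0.21,"dy":-0.57,"dz":0.32},{"dx":-0.21,"dy":-0.57,"dz":0.32},{"dx":-0.21,"dy":-0.57,"dz":0.32},{"dx":-0.21,"dy":-0.57,"dz":0.32},{"dx":-0.21,"dy":-0.57,"dz":0.32},{"dx":-0.21,"dy":-0.57,"dz":0.32},{"dx":-0.21,"dy":-0.57,"dz":0.32},{"dx":-0.21,"dy":-0.57,"dz":0.32},{"dx":-0.21,"dy":-0.57,"dz":0.32},{"dx":-0.21,"dy":-0.57,"dz":0.32},{"dx":-0.21,"dy":-0.57,"dz":0.32},{"dx":-0.21,"dy":-0.57,"dz":0.32},{"dx":-0.21,"dy":-0.57,"dz":0.32},{"dx":-0.21,"dy":-0.57,"dz":0.32},{"dx":-0.21,"dy":-0.57,"dz":0.32}])

```text
invalid input
```

```bash
python3 - <<'E'
from h import *
s,p,M,o,Hh=st()
E
```

```text
t 0.1 q [-0.938  0.359  0.011 -0.    -1.224 -0.288] w 0.0875
world [ 0.228  -0.6349  0.2367] hammer mm [-224.5 -802.3  236.7] F_ham [-0.3 -0.6 -0.1] M [ 0.   -0.01 -0.03]
tool axes in hammer (cols x,y,z)
 [[-0.001 -0.852 -0.523]
 [ 0.001 -0.523  0.852]
 [-1.     0.     0.001]] 
world
 [[-0.001 -0.941 -0.338]
 [ 0.001 -0.338  0.941]
 [-1.     0.     0.001]]
```

Request:
jog_arm(motion=[{"dx":-0.21,"dy":0,"dz":0,"twist":0},{"dx":-0.21,"dy":0,"dz":0,"twist":0},{"dx":-0.21,"dy":-0.57,"dz":0.32,"twist":0},{"dx":-0.21,"dy":-0.57,"dz":0.32,"twist":0},{"dx":-0.21,"dy":-0.57,"dz":0.32,"twist":0},{"dx":-0.21,"dy":-0.57,"dz":0.32,"twist":0},{"dx":-0.21,"dy":-0.57,"dz":0.32,"twist":0},{"dx":-0.21,"dy":-0.57,"dz":0.32,"twist":0},{"dx":-0.21,"dy":-0.57,"dz":0.32,"twist":0},{"dx":-0.21,"dy":-0.57,"dz":0.32,"twist":0},{"dx":-0.21,"dy":-0.57,"dz":0.32,"twist":0},{"dx":-0.21,"dy":-0.57,"dz":0.32,"twist":0},{"dx":-0.21,"dy":-0.57,"dz":0.32,"twist":0},{"dx":-0.21,"dy":-0.57,"dz":0.32,"twist":0},{"dx":-0.21,"dy":-0.57,"dz":0.32,"twist":0},{"dx":-0.21,"dy":-0.57,"dz":0.32,"twist":0},{"dx":-0.21,"dy":-0.57,"dz":0.32,"twist":0},{"dx":-0.21,"dy":-0.57,"dz":0.32,"twist":0}])

```text
t: 1.6
eef_pos: [0.6573, -0.1395, 0.4477]
ee_rot: [0.854, 1.57, 2.77]
force: [1.5, 0.1, 0.8]
width: 0.0874
```

```bash
python3 - <<'E'
from h import *
s,p,M,o,Hh=st()
E
```

```text
t 1.6 q [ 0.08   0.308  0.401 -0.    -1.663 -1.306] w 0.0874
world [ 0.6573 -0.1395  0.4477] hammer mm [  94.4 -229.6  447.7] F_ham [1.4 0.4 0.8] M [-0.13 -0.13  0.01]
tool axes in hammer (cols x,y,z)
 [[-0.    -0.852 -0.524]
 [ 0.    -0.524  0.852]
 [-1.     0.     0.   ]] 
world
 [[-0.    -0.941 -0.338]
 [ 0.    -0.338  0.941]
 [-1.     0.     0.   ]]
```

Request:
jog_arm(motion=[{"dx":0,"dy":-0.26,"dz":-0.16,"twist":0},{"dx":0,"dy":-0.26,"dz":-0.16,"twist":0},{"dx":0,"dy":-0.26,"dz":-0.16,"twist":0},{"dx":0,"dy":-0.26,"dz":-0.16,"twist":0},{"dx":0,"dy":-0.26,"dz":-0.16,"twist":0},{"dx":0,"dy":-0.26,"dz":-0.16,"twist":0},{"dx":0,"dy":-0.26,"dz":-0.16,"twist":0},{"dx":0,"dy":-0.26,"dz":-0.16,"twist":0},{"dx":0,"dy":-0.26,"dz":-0.16,"twist":0}])

```text
t: 2.35
eef_pos: [0.8934, -0.1908, 0.4073]
ee_rot: [-2.271, 1.538, -0.356]
force: [-0.8, 0.4, 0.5]
width: 0.0877
```

```bash
python3 - <<'E'
from h import *
s,p,M,o,Hh=st()
E
```

```text
t 2.35 q [ 0.006  0.855  1.25   0.012 -1.935 -1.227] w 0.0877
world [ 0.8934 -0.1908  0.4073] hammer mm [ 335.9 -231.5  407.3] F_ham [-0.9  0.2  0.5] M [ 0.07  0.2  -0.01]
tool axes in hammer (cols x,y,z)
 [[ 0.032 -0.852 -0.523]
 [-0.005 -0.523  0.852]
 [-0.999 -0.025 -0.021]] 
world
 [[ 0.031 -0.941 -0.338]
 [-0.011 -0.338  0.941]
 [-0.999 -0.025 -0.021]]
```

Request:
jog_arm(motion=[{"dx":-0.1,"dy":-0.17,"dz":-0.11,"twist":0},{"dx":-0.1,"dy":-0.17,"dz":-0.11,"twist":0},{"dx":-0.1,"dy":-0.17,"dz":-0.11,"twist":0},{"dx":-0.1,"dy":-0.17,"dz":-0.11,"twist":0},{"dx":-0.1,"dy":-0.17,"dz":-0.11,"twist":0},{"dx":-0.1,"dy":-0.17,"dz":-0.11,"twist":0}])

```text
t: 2.85
eef_pos: [0.9086, -0.1966, 0.4086]
ee_rot: [-2.23, 1.495, -0.315]
force: [0.3, 0.1, 0.8]
width: 0.0875
```

```bash
python3 - <<'E'
from h import *
s,p,M,o,Hh=st()
E
```

```text
t 2.85 q [ 0.004  0.858  1.252  0.025 -1.892 -1.221] w 0.0875
world [ 0.9086 -0.1966  0.4086] hammer mm [ 352.  -234.   408.6] F_ham [0.3 0.2 0.8] M [ 0.12  0.24 -0.  ]
tool axes in hammer (cols x,y,z)
 [[ 0.075 -0.85  -0.522]
 [-0.008 -0.524  0.852]
 [-0.997 -0.06  -0.046]] 
world
 [[ 0.072 -0.939 -0.336]
 [-0.023 -0.339  0.941]
 [-0.997 -0.06  -0.046]]
```

Request:
jog_arm(motion=[{"dx":0,"dy":0.085,"dz":0.05,"twist":0},{"dx":0,"dy":0.085,"dz":0.05,"twist":0},{"dx":0,"dy":0.085,"dz":0.05,"twist":0},{"dx":0,"dy":0.085,"dz":0.05,"twist":0}])

```text
t: 3.18
eef_pos: [0.8062, -0.1779, 0.3989]
ee_rot: [-2.259, 1.501, -0.344]
force: [-0.5, 0.1, 1.4]
width: 0.0874
```

```bash
python3 - <<'E'
from h import *
s,p,M,o,Hh=st()
E
```

```text
t 3.18 q [ 0.029  0.554  0.662  0.025 -1.614 -1.253] w 0.0874
world [ 0.8062 -0.1779  0.3989] hammer mm [ 248.  -236.7  398.9] F_ham [-0.5 -0.   1.4] M [ 0.17  0.27 -0.02]
tool axes in hammer (cols x,y,z)
 [[ 0.069 -0.85  -0.522]
 [-0.01  -0.524  0.852]
 [-0.998 -0.054 -0.044]] 
world
 [[ 0.065 -0.939 -0.337]
 [-0.023 -0.339  0.941]
 [-0.998 -0.054 -0.044]]
```

Request:
jog_arm(motion=[{"dx":0,"dy":-0.17,"dz":-0.105,"twist":0},{"dx":0,"dy":-0.17,"dz":-0.105,"twist":0},{"dx":0,"dy":-0.17,"dz":-0.105,"twist":0},{"dx":0,"dy":-0.17,"dz":-0.105,"twist":0}])

```text
t: 3.52
eef_pos: [0.9253, -0.2031, 0.3908]
ee_rot: [-2.281, 1.478, -0.366]
force: [-0.4, 0.8, 0.8]
width: 0.0875
```

Request:
jog_arm(motion=[{"dx":0,"dy":-0.17,"dz":-0.105,"twist":0}])

```text
t: 3.6
eef_pos: [0.9433, -0.2056, 0.3752]
ee_rot: [-2.263, 1.455, -0.347]
force: [1.1, 0.0, -2.6]
width: 0.0875
```

Request:
jog_arm(motion=[{"dx":0,"dy":-0.17,"dz":-0.105,"twist":0}])

```text
t: 3.68
eef_pos: [0.9602, -0.2089, 0.3698]
ee_rot: [-2.246, 1.421, -0.33]
force: [-0.1, 0.0, 0.7]
width: 0.0878
```

```bash
python3 - <<'E'
from h import *
s,p,M,o,Hh=st()
E
```

```text
t 3.68 q [ 1.000e-03  9.090e-01  1.250e+00  5.000e-02 -1.769e+00 -1.213e+00] w 0.0878
world [ 0.9602 -0.2089  0.3698] hammer mm [ 405.1 -235.5  369.8] F_ham [-0.1  0.   0.7] M [ 0.19  0.45 -0.03]
tool axes in hammer (cols x,y,z)
 [[ 0.148 -0.843 -0.517]
 [-0.019 -0.525  0.851]
 [-0.989 -0.117 -0.094]] 
world
 [[ 0.142 -0.933 -0.331]
 [-0.049 -0.341  0.939]
 [-0.989 -0.117 -0.094]]
```

Request:
jog_arm(motion=[{"dx":-0.06,"dy":-0.17,"dz":-0.105,"twist":0}])

```text
t: 3.77
eef_pos: [0.9712, -0.2107, 0.371]
ee_rot: [-2.243, 1.392, -0.327]
force: [-0.3, 0.6, -0.8]
width: 0.0877
```

Request:
jog_arm(motion=[{"dx":-0.06,"dy":-0.17,"dz":-0.105,"twist":0}])

```text
t: 3.85
eef_pos: [0.9811, -0.2125, 0.3776]
ee_rot: [-2.24, 1.358, -0.325]
force: [0.6, 0.2, 1.0]
width: 0.0877
```

Request:
jog_arm(motion=[{"dx":-0.06,"dy":-0.17,"dz":-0.105,"twist":0}])

```text
t: 3.93
eef_pos: [0.9908, -0.2141, 0.3842]
ee_rot: [-2.237, 1.325, -0.322]
force: [-0.4, 0.2, 0.5]
width: 0.0873
```

Request:
jog_arm(motion=[{"dx":-0.06,"dy":-0.17,"dz":-0.105,"twist":0}])

```text
t: 4.02
eef_pos: [1.0001, -0.2156, 0.3906]
ee_rot: [-2.236, 1.294, -0.32]
force: [-1.2, 0.2, -0.2]
width: 0.0876
```

```bash
python3 - <<'E'
from h import *
s,p,M,o,Hh=st()
f=arm.grab_frame('side');cv2.imwrite('pics/side1.png',f[:,:,::-1])
E
```

```text
t 4.02 q [ 0.008  0.905  1.251  0.088 -1.654 -1.215] w 0.0876
world [ 1.0001 -0.2156  0.3906] hammer mm [ 445.4 -233.9  390.6] F_ham [-1.2 -0.  -0.2] M [0.36 0.87 0.  ]
tool axes in hammer (cols x,y,z)
 [[ 0.271 -0.822 -0.5  ]
 [-0.031 -0.527  0.849]
 [-0.962 -0.215 -0.169]] 
world
 [[ 0.259 -0.913 -0.316]
 [-0.086 -0.347  0.934]
 [-0.962 -0.215 -0.169]]
```

View pics/side1.png

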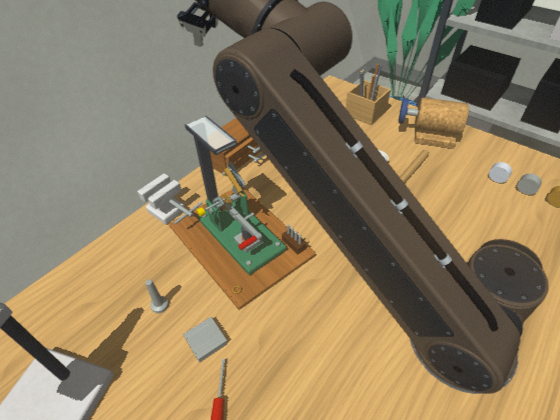

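Request:
jog_arm(motion=[{"dx":-0.03,"dy":-0.18,"dz":-0.085,"twist":0}])

```text
t: 4.15
eef_pos: [1.0113, -0.2141, 0.3939]
ee_rot: [-2.235, 1.264, -0.32]
force: [-0.2, -0.8, 0.7]
width: 0.0877
```

Request:
jog_arm(motion=[{"dx":-0.03,"dy":-0.18,"dz":-0.085,"twist":0}])

```text
t: 4.23
eef_pos: [1.0241, -0.2111, 0.3958]
ee_rot: [-2.233, 1.234, -0.318]
force: [0.1, 0.3, -0.3]
width: 0.0874
```

Request:
jog_arm(motion=[{"dx":-0.03,"dy":-0.18,"dz":-0.085,"twist":0}])

```text
t: 4.32
eef_pos: [1.0358, -0.2083, 0.3991]
ee_rot: [-2.232, 1.204, -0.316]
force: [0.1, -0.1, -0.4]
width: 0.0876
```

Request:
jog_arm(motion=[{"dx":-0.03,"dy":-0.18,"dz":-0.085,"twist":0}])

```text
t: 4.4
eef_pos: [1.0468, -0.2057, 0.4039]
ee_rot: [-2.23, 1.173, -0.315]
force: [-0.9, 0.1, -0.5]
width: 0.0875
```

Request:
jog_arm(motion=[{"dx":-0.03,"dy":-0.18,"dz":-0.085,"twist":0}])

```text
t: 4.48
eef_pos: [1.0572, -0.2031, 0.41]
ee_rot: [-2.229, 1.143, -0.313]
force: [-0.4, -0.5, 0.6]
width: 0.0877
```

Request:
jog_arm(motion=[{"dx":-0.03,"dy":-0.18,"dz":-0.085,"twist":0}])

```text
t: 4.57
eef_pos: [1.0669, -0.2005, 0.4171]
ee_rot: [-2.227, 1.112, -0.311]
force: [-0.5, 0.1, 0.2]
width: 0.0874
```

```bash
python3 - <<'E'
from h import *
s,p,M,o,Hh=st()
E
```

```text
t 4.57 q [ 0.043  0.915  1.251  0.155 -1.474 -1.249] w 0.0874
world [ 1.0669 -0.2005  0.4171] hammer mm [ 507.8 -205.5  417.1] F_ham [-0.5  0.   0.2] M [ 0.45  1.45 -0.06]
tool axes in hammer (cols x,y,z)
 [[ 0.441 -0.77  -0.461]
 [-0.046 -0.533  0.845]
 [-0.896 -0.351 -0.27 ]] 
world
 [[ 0.422 -0.863 -0.278]
 [-0.136 -0.364  0.922]
 [-0.896 -0.351 -0.27 ]]
```

Request:
jog_arm(motion=[{"dx":0,"dy":-0.18,"dz":-0.05,"twist":0}])

```text
t: 4.65
eef_pos: [1.0795, -0.1936, 0.4219]
ee_rot: [-2.225, 1.08, -0.31]
force: [-0.5, -0.6, 1.2]
width: 0.0873
```

Request:
jog_arm(motion=[{"dx":0,"dy":-0.18,"dz":-0.05,"twist":0}])

```text
t: 4.73
eef_pos: [1.0924, -0.1841, 0.4242]
ee_rot: [-2.222, 1.051, -0.306]
force: [0.9, -0.2, 1.1]
width: 0.0875
```

Request:
jog_arm(motion=[{"dx":0,"dy":-0.18,"dz":-0.05,"twist":0}])

```text
t: 4.82
eef_pos: [1.1045, -0.1752, 0.4278]
ee_rot: [-2.22, 1.022, -0.303]
force: [-0.3, 0.1, -0.4]
width: 0.0878
```

Request:
jog_arm(motion=[{"dx":0,"dy":-0.18,"dz":-0.05,"twist":0}])

```text
t: 4.9
eef_pos: [1.1157, -0.1668, 0.433]
ee_rot: [-2.218, 0.992, -0.3]
force: [-0.9, -0.1, 0.3]
width: 0.0877
```

Request:
jog_arm(motion=[{"dx":0,"dy":-0.18,"dz":-0.05,"twist":0}])

```text
t: 4.98
eef_pos: [1.1262, -0.1585, 0.4395]
ee_rot: [-2.215, 0.962, -0.297]
force: [-0.3, -0.1, -0.3]
width: 0.0875
```

Request:
jog_arm(motion=[{"dx":0,"dy":-0.18,"dz":-0.05,"twist":0}])

```text
t: 5.07
eef_pos: [1.1359, -0.1503, 0.4469]
ee_rot: [-2.213, 0.932, -0.294]
force: [0.0, -0.2, 0.1]
width: 0.0874
```

Request:
jog_arm(motion=[{"dx":0,"dy":-0.18,"dz":-0.05,"twist":0}])

```text
t: 5.15
eef_pos: [1.145, -0.1422, 0.4554]
ee_rot: [-2.21, 0.902, -0.29]
force: [-0.2, -0.3, -0.6]
width: 0.0877
```

```bash
python3 - <<'E'
from h import *
s,p,M,o,Hh=st()
E
```

```text
t 5.15 q [ 0.118  0.939  1.251  0.261 -1.265 -1.339] w 0.0877
world [ 1.145  -0.1422  0.4554] hammer mm [ 572.3 -132.4  455.4] F_ham [-0.1 -0.3 -0.6] M [ 0.64  2.   -0.  ]
tool axes in hammer (cols x,y,z)
 [[ 0.618 -0.678 -0.399]
 [-0.052 -0.541  0.839]
 [-0.785 -0.498 -0.37 ]] 
world
 [[ 0.594 -0.774 -0.219]
 [-0.177 -0.391  0.903]
 [-0.785 -0.498 -0.37 ]]
```

```bash
python3 - <<'E'
from h import *
print(delta([-160,-60,460]),delta([-152,38,300]))
E
```

```text
[-0.45964626  0.45486436  0.35115382] [-0.33424879  0.47599581  0.48934548]
```

```bash
python3 - <<'E'
from h import *
print(delta([-100,-110,430]),delta([-120,38,260]))
E
```

```text
[-0.39644231  0.45618423  0.29634945] [-0.283095    0.47420528  0.49136645]
```

Request:
jog_arm(motion=[{"dx":-0.396,"dy":0.456,"dz":0.296,"twist":0},{"dx":-0.396,"dy":0.456,"dz":0.296,"twist":-57},{"dx":-0.396,"dy":0.456,"dz":0.296,"twist":-57},{"dx":-0.396,"dy":0.456,"dz":0.296,"twist":-57},{"dx":-0.396,"dy":0.456,"dz":0.296,"twist":-57},{"dx":-0.396,"dy":0.456,"dz":0.296,"twist":-57},{"dx":-0.396,"dy":0.456,"dz":0.296,"twist":-57},{"dx":-0.396,"dy":0.456,"dz":0.296,"twist":-57},{"dx":-0.396,"dy":0.456,"dz":0.296,"twist":-57},{"dx":-0.396,"dy":0.456,"dz":0.296,"twist":-57},{"dx":-0.396,"dy":0.456,"dz":0.296,"twist":-57},{"dx":-0.396,"dy":0.456,"dz":0.296,"twist":-57},{"dx":-0.396,"dy":0.456,"dz":0.296,"twist":-57},{"dx":-0.396,"dy":0.456,"dz":0.296,"twist":-57},{"dx":-0.396,"dy":0.456,"dz":0.296,"twist":-57},{"dx":-0.396,"dy":0.456,"dz":0.296,"twist":-57},{"dx":-0.396,"dy":0.456,"dz":0.296,"twist":-57},{"dx":-0.396,"dy":0.456,"dz":0.296,"twist":-57}])

```text
t: 6.65
eef_pos: [0.4886, 0.0148, 0.4309]
ee_rot: [3.083, 0.901, -0.289]
force: [-0.0, -0.3, -0.6]
width: 0.0876
```

```bash
python3 - <<'E'
from h import *
s,p,M,o,Hh=st()
print(delta([-120,38,260]))
for n in("side","top"):
    f=arm.grab_frame(n);cv2.imwrite(f'pics/{n}2.png',f[:,:,::-1])
E
```

```text
t 6.65 q [ 0.831 -0.407 -0.737  0.707 -1.035 -1.369] w 0.0876
world [0.4886 0.0148 0.4309] hammer mm [-102.3 -113.1  430.9] F_ham [ 0.  -0.3 -0.6] M [0.67 2.09 0.03]
tool axes in hammer (cols x,y,z)
 [[ 0.619 -0.036 -0.785]
 [-0.051 -0.999  0.006]
 [-0.784  0.037 -0.62 ]] 
world
 [[ 0.595 -0.24  -0.767]
 [-0.177 -0.97   0.166]
 [-0.784  0.037 -0.62 ]]
[ 0.11534989 -0.15648892  0.12062984]
```

View pics/side2.png

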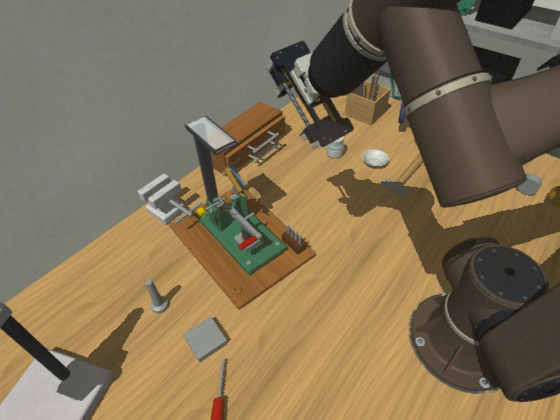

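View pics/top2.png

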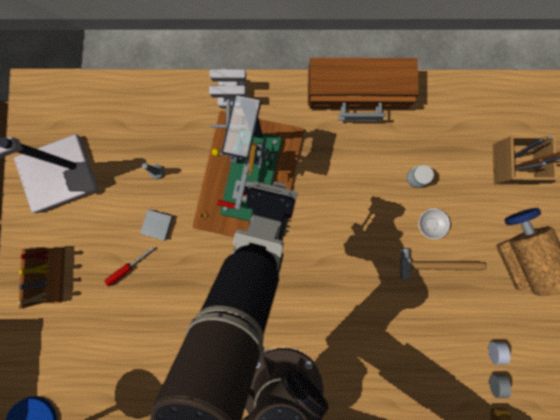

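```bash
python3 - <<'E'
import cv2
from h import *
a=cv2.imread('pics/side2.png')[30:160,255:385];cv2.imwrite('pics/g.png',cv2.resize(a,None,fx=4,fy=4,interpolation=cv2.INTER_CUBIC))
s=arm.get_state();p=s['eef_pos'];M=rpy(s['ee_rot'])
loc=np.array([[.011,0,.044],[.011,0,-.044],[0.011,0,.065],[.011,0,-.065],[-.055,.039,.0965],[-.055,.039,-.0965],[-.055,-.039,.0965],[-.055,-.039,-.0965]])
print((4*(proj('side',p+loc@M.T)-[255,30])).round())
E
```

```text
[[187. 409.]
 [102. 263.]
 [207. 444.]
 [ 82. 228.]
 [352. 423.]
 [156.  84.]
 [233. 490.]
 [ 28. 137.]]
```

View pics/g.png

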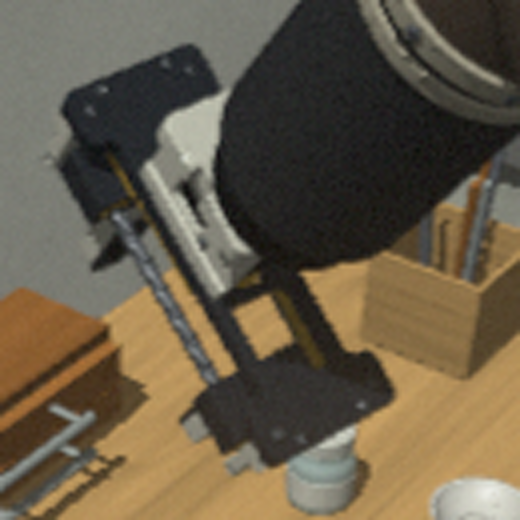

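```bash
python3 - <<'E'
from h import *
print(delta([-190,36,260]),delta([-200,36,150]),delta([-148,36,68]))
E
```

```text
[ 0.073101   -0.15029498  0.17601486] [ 0.15312169 -0.15382194  0.25206911] [ 0.24959176 -0.15834979  0.26212021]
```

Request:
jog_arm(motion=[{"dx":0.073,"dy":-0.15,"dz":0.176,"twist":0},{"dx":0.073,"dy":-0.15,"dz":0.176,"twist":0},{"dx":0.073,"dy":-0.15,"dz":0.176,"twist":0},{"dx":0.073,"dy":-0.15,"dz":0.176,"twist":0},{"dx":0.073,"dy":-0.15,"dz":0.176,"twist":0},{"dx":0.073,"dy":-0.15,"dz":0.176,"twist":0},{"dx":0.153,"dy":-0.154,"dz":0.252,"twist":0},{"dx":0.153,"dy":-0.154,"dz":0.252,"twist":0},{"dx":0.153,"dy":-0.154,"dz":0.252,"twist":0},{"dx":0.153,"dy":-0.154,"dz":0.252,"twist":0}], gripper=0.046, newtons=60)

```text
t: 7.58
eef_pos: [0.4468, 0.2195, 0.2076]
ee_rot: [3.029, 0.936, -0.351]
force: [-0.2, 0.5, 0.2]
width: 0.0458
```

```bash
python3 - <<'E'
from h import *
s,p,M,o,Hh=st()
print(delta([-148,36,68]))
E
```

```text
t 7.58 q [ 1.184 -0.04  -1.014  0.937 -0.826 -2.159] w 0.0458
world [0.4468 0.2195 0.2076] hammer mm [-185.2   78.8  207.6] F_ham [-0.3  0.5  0.2] M [0.66 1.88 0.02]
tool axes in hammer (cols x,y,z)
 [[ 0.586 -0.054 -0.808]
 [-0.086 -0.996  0.005]
 [-0.805  0.066 -0.589]] 
world
 [[ 0.556 -0.257 -0.79 ]
 [-0.204 -0.964  0.17 ]
 [-0.805  0.066 -0.589]]
[0.1379391  0.03132656 0.052003  ]
```

```bash
python3 - <<'E'
from h import *
print(delta([-170,40,110]),delta([-150,38,70]))
E
```

```text
[0.09086553 0.0313256  0.0450691 ] [0.13498405 0.0295753  0.05245104]
```

Request:
jog_arm(motion=[{"dx":0.091,"dy":0.031,"dz":0.045,"twist":0},{"dx":0.091,"dy":0.031,"dz":0.045,"twist":0},{"dx":0.091,"dy":0.031,"dz":0.045,"twist":0},{"dx":0.091,"dy":0.031,"dz":0.045,"twist":0},{"dx":0.091,"dy":0.031,"dz":0.045,"twist":0}])

```text
t: 8.0
eef_pos: [0.4809, 0.2192, 0.1594]
ee_rot: [2.976, 0.968, -0.419]
force: [-1.1, 0.1, 0.0]
width: 0.0459
```

```bash
python3 - <<'E'
from h import *
s,p,M,o,Hh=st()
print(delta([-150,38,70]))
E
```

```text
t 8.0 q [ 1.032  0.083 -1.015  1.062 -0.701 -2.199] w 0.0459
world [0.4809 0.2192 0.1594] hammer mm [-151.7   85.5  159.4] F_ham [-1.1 -0.1  0. ] M [ 0.78  1.78 -0.05]
tool axes in hammer (cols x,y,z)
 [[ 0.554 -0.075 -0.829]
 [-0.12  -0.993  0.01 ]
 [-0.824  0.094 -0.559]] 
world
 [[ 0.518 -0.277 -0.809]
 [-0.231 -0.956  0.179]
 [-0.824  0.094 -0.559]]
[0.08029469 0.03862711 0.04811547]
```

```bash
cat > kin.py <<'E'
from h import *
from scipy.optimize import least_squares
S=[([-.938,.359,.011],[.228,-.6349,.2367],[-.001,.001,-1]),
([.08,.308,.401],[.6573,-.1395,.4477],[0,0,-1]),
([.006,.855,1.25],[.8934,-.1908,.4073],[.031,-.011,-.999]),
([.004,.858,1.252],[.9086,-.1966,.4086],[.072,-.023,-.997]),
([.029,.554,.662],[.8062,-.1779,.3989],[.065,-.023,-.998]),
([.001,.909,1.25],[.9602,-.2089,.3698],[.142,-.049,-.989]),
([.008,.905,1.251],[1.0001,-.2156,.3906],[.259,-.086,-.962]),
([.043,.915,1.251],[1.0669,-.2005,.4171],[.422,-.136,-.896]),
([.118,.939,1.251],[1.145,-.1422,.4554],[.594,-.177,-.785]),
([.831,-.407,-.737],[.4886,.0148,.4309],[.595,-.177,-.784]),
([1.184,-.04,-1.014],[.4468,.2195,.2076],[.556,-.204,-.805]),
([1.032,.083,-1.015],[.4809,.2192,.1594],[.518,-.231,-.824])]
def W(q,x):
    a1,d1,A,e,B,L,ps=x
    b=q[1]-q[2];r=a1+A*np.sin(q[1])+e*np.sin(b)+B*np.cos(b)
    z=d1+A*np.cos(q[1])+e*np.cos(b)-B*np.sin(b)
    c=q[0]+ps;return np.array([r*np.cos(c),r*np.sin(c),z])
f=lambda x:np.concatenate([W(q,x)+x[5]*np.array(t)-p for q,p,t in S])
s=least_squares(f,[0.1,.4,.45,0,.4,.25,-.288]);X=s.x
if __name__=='__main__':
    print(X.round(4),np.abs(s.fun).max())
E
python3 kin.py
```

```text
[ 0.1194  0.257   0.5709  0.0592  0.3798  0.426  -0.2218] 0.06537916668787327
```

```bash
cat > kin.py <<'E'
from h import *
from scipy.optimize import least_squares
# q, pos, tool x, tool y (world)
D=[([-.938,.359,.011,0,-1.224,-.288],[.228,-.6349,.2367],[-.001,.001,-1],[-.941,-.338,0]),
([.08,.308,.401,0,-1.663,-1.306],[.6573,-.1395,.4477],[0,0,-1],[-.941,-.338,0]),
([.006,.855,1.25,.012,-1.935,-1.227],[.8934,-.1908,.4073],[.031,-.011,-.999],[-.941,-.338,-.025]),
([.029,.554,.662,.025,-1.614,-1.253],[.8062,-.1779,.3989],[.065,-.023,-.998],[-.939,-.339,-.054]),
([.001,.909,1.25,.05,-1.769,-1.213],[.9602,-.2089,.3698],[.142,-.049,-.989],[-.933,-.341,-.117]),
([.008,.905,1.251,.088,-1.654,-1.215],[1.0001,-.2156,.3906],[.259,-.086,-.962],[-.913,-.347,-.215]),
([.043,.915,1.251,.155,-1.474,-1.249],[1.0669,-.2005,.4171],[.422,-.136,-.896],[-.863,-.364,-.351]),
([.118,.939,1.251,.261,-1.265,-1.339],[1.145,-.1422,.4554],[.594,-.177,-.785],[-.774,-.391,-.498]),
([.831,-.407,-.737,.707,-1.035,-1.369],[.4886,.0148,.4309],[.595,-.177,-.784],[-.24,-.97,.037]),
([1.184,-.04,-1.014,.937,-.826,-2.159],[.4468,.2195,.2076],[.556,-.204,-.805],[-.257,-.964,.066]),
([1.032,.083,-1.015,1.062,-.701,-2.199],[.4809,.2192,.1594],[.518,-.231,-.824],[-.277,-.956,.094])]
def Rx(a):c,s=np.cos(a),np.sin(a);return np.array([[1,0,0],[0,c,-s],[0,s,c]])
def Ry(a):c,s=np.cos(a),np.sin(a);return np.array([[c,0,s],[0,1,0],[-s,0,c]])
def Rz(a):c,s=np.cos(a),np.sin(a);return np.array([[c,-s,0],[s,c,0],[0,0,1]])
def fk(q,x,s4,s6):
    a1,d1,A,e,B,L,ps,oy,o5,c6,c4=x
    M=Rz(q[0]+ps);p=M@[a1,0,d1]
    M=M@Ry(q[1]);p=p+M@[0,oy,A]
    M=M@Ry(-q[2]);p=p+M@[B,0,e]
    M=M@Rx(s4*q[3]+c4)@Ry(-q[4]);p=p+M@[L,0,o5]
    M=M@Rx(s6*q[5]+c6);return p,M
def fit():
    best=None
    for s4 in(1,-1):
      for s6 in(1,-1):
       for c6 in(0,1.57,3.14,-1.57):
        def f(x):
            r=[]
            for q,p,tx,ty in D:
                P,M=fk(q,x,s4,s6);r+=[P-p,.3*(M[:,0]-tx),.3*(M[:,1]-ty)]
            return np.concatenate(r)
        s=least_squares(f,[0.1,.4,.45,0,.4,.25,-.288,0,0,c6,0])
        if best is None or s.cost<best[0]:best=(s.cost,s.x,s4,s6,np.abs(s.fun).max())
    return best
if __name__=='__main__':
    b=fit();print(b[0],b[1].round(4),b[2:]);np.savez('kin.npz',x=b[1],s=b[2:4])
E
python3 kin.py
```

```text
0.0061249597434896285 [ 0.0573  0.1926  0.5794  0.0685  0.3142  0.385  -0.0143 -0.1689  0.1159
  3.1314 -0.0144] (-1, -1, np.float64(0.07050794624292142))
```

```bash
cat > patch.py <<'E'
s=open('kin.py').read()
s=s.replace("a1,d1,A,e,B,L,ps,oy,o5,c6,c4=x","a1,d1,A,e,B,L,ps,oy,o5,c6,y4,y5,b4=x")
s=s.replace("M=M@Rx(s4*q[3]+c4)@Ry(-q[4]);p=p+M@[L,0,o5]","M=M@Rx(s4*q[3]);p=p+M@[0,y4,b4]\n    M=M@Ry(-q[4]);p=p+M@[L,y5*0,o5]")
s=s.replace("0,0,c6,0]","-.1,0,c6,-.1,0,0]")
open('kin.py','w').write(s)
E
python3 patch.py; python3 kin.py
```

```text
6.939063963698582e-07 [ 3.0000e-04  1.9920e-01  6.0130e-01 -2.0000e-04  4.6380e-01  3.6710e-01
 -7.0000e-04  4.0000e-04 -3.0000e-04  3.1412e+00 -1.9170e-01 -1.4034e+00
  0.0000e+00] (-1, -1, np.float64(0.00035953645597846807))
```

```bash
cat >> kin.py <<'E'
_k=None
LO=np.array([-3.07,-1.43,-1.02,-3.03,-3.05,-3.03]);HI=np.array([3.07,2.12,1.25,1.67,0,3.03])
def FK(q):
    global _k
    if _k is None:_k=np.load('kin.npz')
    return fk(q,_k['x'],*_k['s'])
def IK(p,M,seed,w=.3):
    def f(q):
        P,N=FK(q);return np.r_[P-p,w*R.from_matrix(N.T@M).as_rotvec()]
    s=least_squares(f,np.clip(seed,LO+1e-3,HI-1e-3),bounds=(LO,HI),xtol=1e-10,ftol=1e-10)
    return s.x,np.linalg.norm(s.fun[:3]),np.linalg.norm(s.fun[3:])/w
def tool(lean,side=0.,flip=1):
    # hammer frame: lean toward -x by lean, toward +y by 'side'
    l=np.radians(lean);tx=np.array([np.sin(l),0,-np.cos(l)]);ty=np.array([0,-flip,0.]);return np.c_[tx,ty,np.cross(tx,ty)]
E
cat > p1.py <<'E'
from kin import *
o,yw=load();Hh=rpy([0,0,yw])
cur=arm.get_state()['q']
print('fkerr',FK(cur)[0]-arm.get_state()['eef_pos'])
for y in (36,50):
 for lean in (20,25,30,35,40):
  for off in (29,52,60):
    T=tool(lean);z=T[:,2]
    out=[]
    for q in (0,.3,.6,.9,1.05,1.16):
        b=np.array([60-155*np.cos(q),y,110+155*np.sin(q)])
        P=o+Hh@((b+z*off)/1e3)
        qq,e,r=min((IK(P,Hh@T,sd) for sd in (cur,[.8,-.2,-.7,.7,-1,-1.9])),key=lambda a:a[1]+a[2])
        out.append((round(e*1e3,1),round(np.degrees(r),1),round(qq[2],2),round(qq[3],2)))
    print(y,lean,off,out)
E
python3 p1.py
```

```text
fkerr [ 1.03882224e-05 -2.41917426e-04 -1.94296072e-04]
36 20 29 [(np.float64(0.0), np.float64(0.0), np.float64(-1.0), np.float64(0.86)), (np.float64(0.0), np.float64(0.0), np.float64(-0.88), np.float64(0.62)), (np.float64(0.0), np.float64(0.0), np.float64(-0.76), np.float64(0.5)), (np.float64(0.0), np.float64(0.0), np.float64(-0.65), np.float64(0.44)), (np.float64(0.0), np.float64(0.0), np.float64(-0.59), np.float64(0.42)), (np.float64(0.0), np.float64(0.0), np.float64(-0.55), np.float64(0.4))]
36 20 52 [(np.float64(2.3), np.float64(0.8), np.float64(-1.02), np.float64(0.84)), (np.float64(0.0), np.float64(0.0), np.float64(-0.93), np.float64(0.65)), (np.float64(0.0), np.float64(0.0), np.float64(-0.81), np.float64(0.53)), (np.float64(0.0), np.float64(0.0), np.float64(-0.7), np.float64(0.46)), (np.float64(0.0), np.float64(0.0), np.float64(-0.64), np.float64(0.43)), (np.float64(0.0), np.float64(0.0), np.float64(-0.6), np.float64(0.42))]
36 20 60 [(np.float64(3.7), np.float64(1.2), np.float64(-1.02), np.float64(0.81)), (np.float64(0.0), np.float64(0.0), np.float64(-0.95), np.float64(0.66)
[... 11733 characters left out ...]
-1.02), np.float64(1.23)), (np.float64(11.5), np.float64(3.1), np.float64(-1.02), np.float64(1.37)), (np.float64(5.6), np.float64(1.4), np.float64(-1.02), np.float64(1.49)), (np.float64(0.6), np.float64(0.1), np.float64(-1.02), np.float64(1.61))]
50 40 60 [(np.float64(45.5), np.float64(12.9), np.float64(-1.02), np.float64(1.23)), (np.float64(35.6), np.float64(10.2), np.float64(-1.02), np.float64(1.17)), (np.float64(24.7), np.float64(7.0), np.float64(-1.02), np.float64(1.21)), (np.float64(13.5), np.float64(3.7), np.float64(-1.02), np.float64(1.34)), (np.float64(7.8), np.float64(2.0), np.float64(-1.02), np.float64(1.45)), (np.float64(3.3), np.float64(0.8), np.float64(-1.02), np.float64(1.56))]
```

```bash
cat >> kin.py <<'E'
def simjog(q,rows,w=.39):
    p0,M0=FK(q);pc,Mc=p0,M0
    for r in rows:
        pt=p0+M0@np.array(r[:3]);d=pt-pc;n=np.linalg.norm(d)
        if n>.0417:d*=.0417/n
        Mt=M0@Rx(np.radians(r[3]));rv=R.from_matrix(Mc.T@Mt).as_rotvec();n=np.linalg.norm(rv)
        if n>.125:rv*=.125/n
        q,_,_=IK(pc+d,Mc@R.from_rotvec(rv).as_matrix(),q,w);pc,Mc=FK(q)
    return q
def showq(q):
    o,yw=load();Hh=rpy([0,0,yw]);p,M=FK(q);print(np.round(q,3),'ham',np.round((p-o)@Hh*1e3,1));print(np.round(Hh.T@M,3))
def dl(q,t):
    o,yw=load();Hh=rpy([0,0,yw]);p,M=FK(q);return M.T@(o+Hh@(np.array(t)/1e3)-p)
E
python3 - <<'E'
from kin import *
q=np.array(arm.get_state()['q'])
q=simjog(q,[[0,0,0,-90]]*13);showq(q)
for k in range(5):
    d=dl(q,[-125,40,97]);print(d.round(3));q=simjog(q,[[*d,0]]*4);showq(q)
E
```

```text
[ 1.032  0.083 -1.015  1.062 -0.701 -0.629] ham [-151.7   85.2  159.2]
[[ 0.554  0.829 -0.076]
 [-0.12  -0.01  -0.993]
 [-0.824  0.559  0.094]]
[ 0.071 -0.012  0.037]
[ 0.859  0.176 -1.02   1.167 -0.602 -0.62 ] ham [-114.6   57.6  112.9]
[[ 0.502  0.859 -0.103]
 [-0.17  -0.019 -0.985]
 [-0.848  0.512  0.137]]
[ 0.011 -0.017  0.016]
[ 0.872  0.185 -1.02   1.112 -0.606 -0.592] ham [-120.7   47.4  103.8]
[[ 0.478  0.871 -0.113]
 [-0.191 -0.023 -0.981]
 [-0.858  0.49   0.155]]
[ 0.005 -0.007  0.007]
[ 0.877  0.189 -1.02   1.09  -0.608 -0.58 ] ham [-123.2   43.1   99.9]
[[ 0.468  0.876 -0.118]
 [-0.199 -0.025 -0.98 ]
 [-0.861  0.481  0.163]]
[ 0.002 -0.003  0.003]
[ 0.879  0.191 -1.02   1.081 -0.608 -0.575] ham [-124.2   41.3   98.2]
[[ 0.463  0.878 -0.119]
 [-0.203 -0.026 -0.979]
 [-0.863  0.478  0.166]]
[ 0.001 -0.001  0.001]
[ 0.88   0.192 -1.02   1.077 -0.608 -0.573] ham [-124.7   40.5   97.5]
[[ 0.461  0.879 -0.12 ]
 [-0.204 -0.026 -0.979]
 [-0.863  0.476  0.167]]
```

```bash
python3 - <<'E'
from kin import *
q=np.array(arm.get_state()['q'])
for t in ([-130,55,110],[-126,40,93]):print(dl(q,t).round(3))
d=dl(q,[-126,40,93]).round(3)
q=simjog(q,[[0,0,0,-90]]*5+[[*d,-90]]*11);showq(q)
print(dl(q,[-126,40,93]))
E
```

```text
[0.056 0.024 0.009]
[0.074 0.037 0.015]
[ 0.858  0.182 -1.02   1.17  -0.6   -0.626] ham [-114.9   58.2  109.8]
[[ 0.499  0.86  -0.104]
 [-0.172 -0.019 -0.985]
 [-0.849  0.51   0.139]]
[ 0.01190132 -0.01772712  0.01676609]
```

```bash
python3 - <<'E'
from kin import *
q=np.array(arm.get_state()['q'])
n=np.array([.87,0,.49])
for seq in ([[-160,40,85]]*1+[[-140,36,85]]*3,):
    rows=[[0,0,0,-90]]*8
    Q=q
    for i,t in enumerate(seq):
        d=dl(Q,t).round(3);print(t,d)
        Q=simjog(Q,([[0,0,0,-90]]*8+[[*d,-90]]*6) if i==0 else [[*d,0]]*3);showq(Q)
        o,yw=load();p=(FK(Q)[0]-o)@rpy([0,0,yw])*1e3
        print('off',np.dot([-95-p[0],0,110-p[2]],n))
E
```

```text
[-160, 40, 85] [0.062 0.039 0.048]
[ 0.981  0.175 -1.02   1.037 -0.649 -0.619] ham [-148.9   63.8  106.6]
[[ 0.484  0.868 -0.113]
 [-0.189 -0.022 -0.982]
 [-0.854  0.497  0.154]]
off 48.511884192999275
[-140, 36, 85] [ 0.028 -0.002  0.023]
[ 0.917  0.2   -1.02   1.047 -0.621 -0.585] ham [-135.    44.5   92.9]
[[ 0.457  0.881 -0.125]
 [-0.213 -0.028 -0.977]
 [-0.864  0.473  0.175]]
off 43.17772533092231
[-140, 36, 85] [ 0.006 -0.008  0.008]
[ 0.923  0.205 -1.02   1.021 -0.623 -0.571] ham [-138.3   39.3   88.7]
[[ 0.445  0.886 -0.129]
 [-0.223 -0.03  -0.974]
 [-0.867  0.462  0.184]]
off 48.156458558379356
[-140, 36, 85] [ 0.003 -0.003  0.003]
[ 0.923  0.208 -1.02   1.013 -0.623 -0.567] ham [-139.3   37.3   86.6]
[[ 0.44   0.888 -0.131]
 [-0.227 -0.031 -0.973]
 [-0.869  0.458  0.188]]
off 49.97845658156932
```

Good; the model predicts the limit behaviour. Twist and close, then move in.

Request:
jog_arm(motion=[{"dx":0,"dy":0,"dz":0,"twist":-90},{"dx":0,"dy":0,"dz":0,"twist":-90},{"dx":0,"dy":0,"dz":0,"twist":-90},{"dx":0,"dy":0,"dz":0,"twist":-90},{"dx":0,"dy":0,"dz":0,"twist":-90},{"dx":0,"dy":0,"dz":0,"twist":-90},{"dx":0,"dy":0,"dz":0,"twist":-90},{"dx":0,"dy":0,"dz":0,"twist":-90},{"dx":0.062,"dy":0.039,"dz":0.048,"twist":-90},{"dx":0.062,"dy":0.039,"dz":0.048,"twist":-90},{"dx":0.062,"dy":0.039,"dz":0.048,"twist":-90},{"dx":0.062,"dy":0.039,"dz":0.048,"twist":-90},{"dx":0.062,"dy":0.039,"dz":0.048,"twist":-90},{"dx":0.062,"dy":0.039,"dz":0.048,"twist":-90}], gripper=0, newtons=40)

```text
t: 9.17
eef_pos: [0.4896, 0.2134, 0.1229]
ee_rot: [1.336, 0.998, -0.496]
force: [-0.0, 0.6, 0.0]
width: 0.0005
```

```bash
python3 - <<'E'
from h import *
s,p,M,o,Hh=st()
print(delta([-138,36,88]))
E
```

```text
t 9.17 q [ 0.974  0.158 -1.015  1.099 -0.65  -0.647] w 0.0005
world [0.4896 0.2134 0.1229] hammer mm [-142.    81.6  122.9] F_ham [-0.2  0.6  0. ] M [ 0.77  1.65 -0.01]
tool axes in hammer (cols x,y,z)
 [[ 0.519  0.85  -0.091]
 [-0.155 -0.011 -0.988]
 [-0.841  0.527  0.126]] 
world
 [[ 0.476  0.83  -0.291]
 [-0.258 -0.185 -0.948]
 [-0.841  0.527  0.126]]
[ 0.03846746 -0.01446277  0.04029267]
```

Request:
jog_arm(motion=[{"dx":0.038,"dy":-0.014,"dz":0.04,"twist":0},{"dx":0.038,"dy":-0.014,"dz":0.04,"twist":0},{"dx":0.038,"dy":-0.014,"dz":0.04,"twist":0}])

```text
t: 9.42
eef_pos: [0.5007, 0.1861, 0.1081]
ee_rot: [1.283, 1.022, -0.568]
force: [0.3, -0.5, 0.1]
width: 0.0004
```

```bash
python3 - <<'E'
from h import *
s,p,M,o,Hh=st()
print(delta([-138,36,88]))
E
```

```text
t 9.42 q [ 0.9    0.182 -1.016  1.106 -0.62  -0.61 ] w 0.0004
world [0.5007 0.1861 0.1081] hammer mm [-125.5   57.1  108.1] F_ham [ 0.4 -0.4  0.1] M [ 0.82  1.66 -0.02]
tool axes in hammer (cols x,y,z)
 [[ 0.488  0.865 -0.113]
 [-0.185 -0.024 -0.983]
 [-0.853  0.501  0.148]] 
world
 [[ 0.44   0.842 -0.311]
 [-0.281 -0.2   -0.939]
 [-0.853  0.501  0.148]]
[ 0.01493331 -0.02032721  0.0191388 ]
```

Request:
jog_arm(motion=[{"dx":0.015,"dy":-0.025,"dz":0.022,"twist":0},{"dx":0.015,"dy":-0.025,"dz":0.022,"twist":0}])

```text
t: 9.58
eef_pos: [0.49, 0.1804, 0.1003]
ee_rot: [1.239, 1.037, -0.617]
force: [0.0, 0.8, 0.1]
width: 0.0003
```

Request:
jog_arm(motion=[{"dx":0.01,"dy":-0.012,"dz":0.012,"twist":0},{"dx":0.01,"dy":-0.012,"dz":0.012,"twist":0}])

```text
t: 9.75
eef_pos: [0.4866, 0.177, 0.0958]
ee_rot: [1.216, 1.044, -0.642]
force: [0.1, 0.3, -0.4]
width: 0.0001
```

```bash
python3 - <<'E'
from h import *
s,p,M,o,Hh=st()
for n in("side","top"):
    f=arm.grab_frame(n);cv2.imwrite(f'pics/{n}3.png',cv2.resize(f[90:330,130:410,::-1],None,fx=2.5,fy=2.5,interpolation=cv2.INTER_CUBIC))
E
```

```text
t 9.75 q [ 0.929  0.194 -1.016  1.026 -0.628 -0.573] w 0.0001
world [0.4866 0.177  0.0958] hammer mm [-137.5   45.3   95.8] F_ham [ 0.   0.3 -0.4] M [0.88 1.47 0.  ]
tool axes in hammer (cols x,y,z)
 [[ 0.456  0.882 -0.123]
 [-0.212 -0.027 -0.977]
 [-0.865  0.471  0.175]] 
world
 [[ 0.403  0.857 -0.321]
 [-0.301 -0.207 -0.931]
 [-0.865  0.471  0.175]]
```

View pics/side3.png

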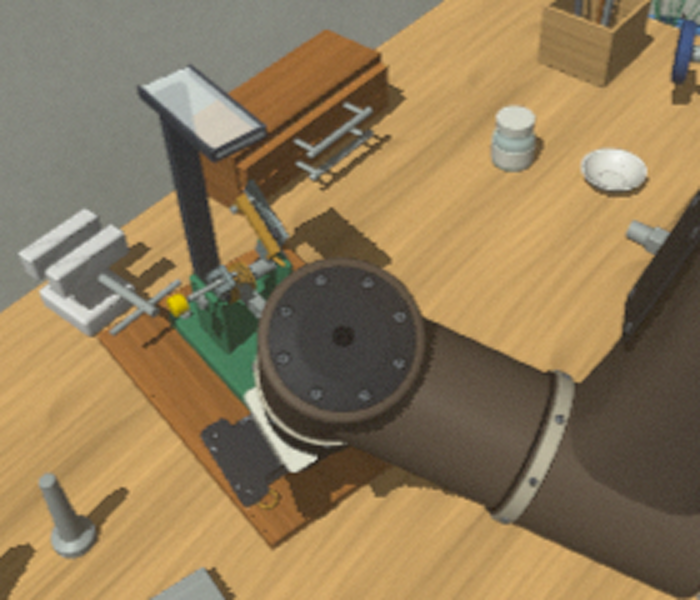

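View pics/top3.png

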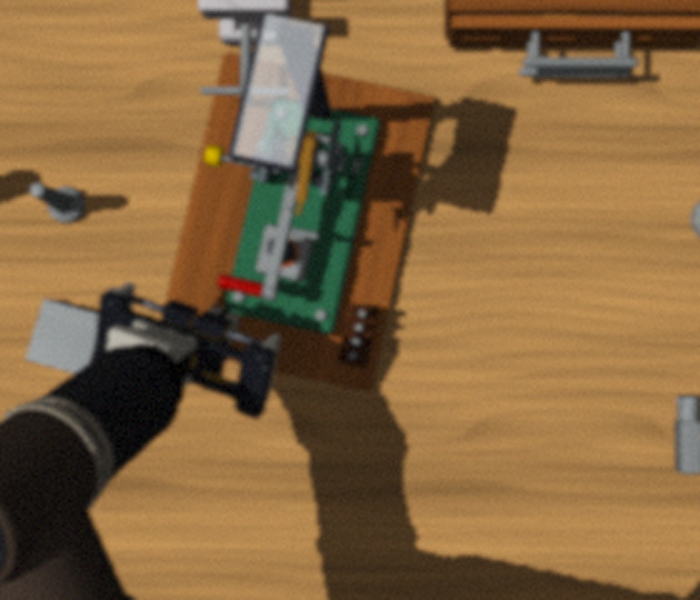

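```bash
cat > arc.py <<'E'
from kin import *
import sys
s=arm.get_state();o,yw=load();Hh=rpy([0,0,yw]);M=rpy(s['ee_rot']);n=Hh.T@M[:,1];n[1]=0
qs=[float(a) for a in sys.argv[2:]];off=float(sys.argv[1])
print('n',n.round(3))
Q=np.array(s['q'])
for q in qs:
    b=np.array([60-155*np.cos(q),38,110+155*np.sin(q)])-off*n
    d=M.T@(o+Hh@(b/1e3)-s['eef_pos']);q2,e,r=IK(o+Hh@(b/1e3),M,Q,.39)
    print(q,b.round(1),'d',d.round(4),'ik err mm',round(e*1e3,1),'q3',q2[2].round(2),'q4',q2[3].round(2))
E
python3 arc.py 17.5 -0.05 0 .05 .1 .15 .2 .3 .4 .5 .6 .7 .8 .9 1.0 1.05 1.1
```

```text
n [0.881 0.    0.472]
-0.05 [-110.2   38.    94. ] d [0.0158 0.023  0.004 ] ik err mm 0.0 q3 -1.01 q4 1.1
0.0 [-110.4   38.   101.7] d [0.009  0.0265 0.0054] ik err mm 0.0 q3 -0.99 q4 1.06
0.05 [-110.2   38.   109.5] d [0.0024 0.0303 0.0067] ik err mm 0.0 q3 -0.98 q4 1.02
0.1 [-109.6   38.   117.2] d [-0.004   0.0345  0.008 ] ik err mm 0.0 q3 -0.97 q4 0.99
0.15 [-108.7   38.   124.9] d [-0.0102  0.0389  0.0092] ik err mm 0.0 q3 -0.95 q4 0.95
0.2 [-107.3   38.   132.5] d [-0.0162  0.0437  0.0104] ik err mm 0.0 q3 -0.94 q4 0.93
0.3 [-103.5   38.   147.5] d [-0.0274  0.0542  0.0125] ik err mm 0.0 q3 -0.91 q4 0.88
0.4 [-98.2  38.  162.1] d [-0.0376  0.0657  0.0144] ik err mm 0.0 q3 -0.88 q4 0.84
0.5 [-91.4  38.  176.1] d [-0.0466  0.0783  0.016 ] ik err mm 0.0 q3 -0.85 q4 0.81
0.6 [-83.3  38.  189.3] d [-0.0543  0.0916  0.0173] ik err mm 0.0 q3 -0.82 q4 0.79
0.7 [-74.   38.  201.6] d [-0.0607  0.1057  0.0183] ik err mm 0.0 q3 -0.78 q4 0.77
0.8 [-63.4  38.  212.9] d [-0.0657  0.1204  0.019 ] ik err mm 0.0 q3 -0.75 q4 0.75
0.9 [-51.8  38.  223.2] d [-0.0692  0.1355  0.0193] ik err mm 0.0 q3 -0.72 q4 0.74
1.0 [-39.2  38.  232.2] d [-0.0712  0.1508  0.0193] ik err mm 0.0 q3 -0.69 q4 0.73
1.05 [-32.5  38.  236.2] d [-0.0717  0.1586  0.0192] ik err mm 0.0 q3 -0.67 q4 0.73
1.1 [-25.7  38.  239.9] d [-0.0717  0.1663  0.019 ] ik err mm 0.0 q3 -0.66 q4 0.72
```

Request:
jog_arm(motion=[{"dx":0.0125,"dy":0.018,"dz":0.003,"twist":0},{"dx":0.0125,"dy":0.022,"dz":0.0045,"twist":0},{"dx":0.009,"dy":0.0265,"dz":0.0055,"twist":0},{"dx":0.0055,"dy":0.0285,"dz":0.006,"twist":0},{"dx":0.0025,"dy":0.0305,"dz":0.007,"twist":0},{"dx":-0.001,"dy":0.0325,"dz":0.0075,"twist":0},{"dx":-0.004,"dy":0.0345,"dz":0.008,"twist":0}])

```text
t: 10.43
eef_pos: [0.5115, 0.1632, 0.1169]
ee_rot: [1.214, 1.044, -0.643]
force: [-4.9, -0.9, -4.9]
width: 0.0002
```

```bash
python3 - <<'E'
from h import *
s,p,M,o,Hh=st()
f=arm.grab_frame('top');cv2.imwrite('pics/top4.png',cv2.resize(f[90:330,130:410,::-1],None,fx=2.5,fy=2.5,interpolation=cv2.INTER_CUBIC))
E
python3 arc.py 17.5 .1 .2 .3 .4
```

```text
t 10.43 q [ 0.881  0.178 -0.968  0.982 -0.648 -0.463] w 0.0002
world [0.5115 0.1632 0.1169] hammer mm [-110.3   36.9  116.9] F_ham [-4.6 -1.9 -4.9] M [ 1.43  3.99 -0.56]
tool axes in hammer (cols x,y,z)
 [[ 0.455  0.882 -0.123]
 [-0.213 -0.026 -0.977]
 [-0.865  0.471  0.176]] 
world
 [[ 0.402  0.858 -0.32 ]
 [-0.301 -0.206 -0.931]
 [-0.865  0.471  0.176]]
n [0.882 0.    0.471]
0.1 [-109.7   38.   117.2] d [ 0.0002  0.0003 -0.0011] ik err mm 0.0 q3 -0.97 q4 0.98
0.2 [-107.3   38.   132.6] d [-0.012   0.0096  0.0013] ik err mm 0.0 q3 -0.94 q4 0.92
0.3 [-103.5   38.   147.6] d [-0.0233  0.02    0.0034] ik err mm 0.0 q3 -0.91 q4 0.88
0.4 [-98.2  38.  162.1] d [-0.0334  0.0316  0.0053] ik err mm 0.0 q3 -0.88 q4 0.84
```

View pics/top4.png

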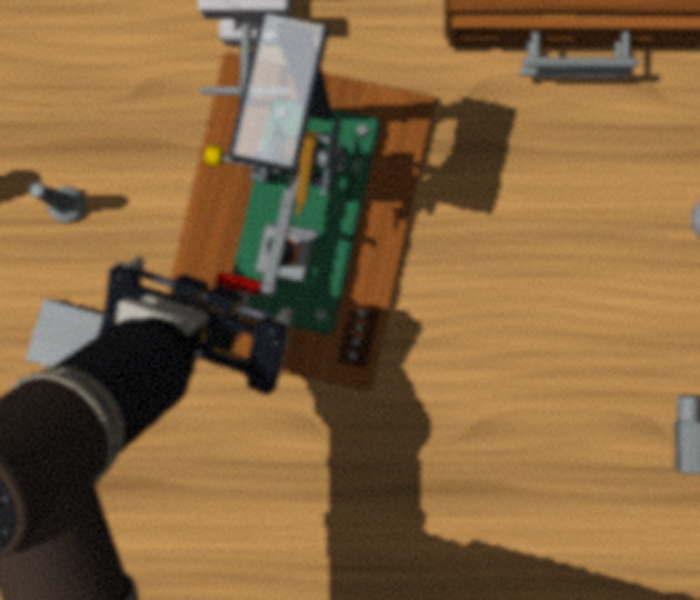

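```bash
python3 arc.py 17.5 .15 .2 .25 .3 .35 .4 .45 .5 .55 .6 .65 .7
```

```text
n [0.882 0.    0.471]
0.15 [-108.7   38.   124.9] d [-0.0061  0.0048  0.0001] ik err mm 0.0 q3 -0.95 q4 0.95
0.2 [-107.3   38.   132.6] d [-0.012   0.0096  0.0013] ik err mm 0.0 q3 -0.94 q4 0.92
0.25 [-105.6   38.   140.1] d [-0.0178  0.0146  0.0024] ik err mm 0.0 q3 -0.92 q4 0.9
0.3 [-103.5   38.   147.6] d [-0.0233  0.02    0.0034] ik err mm 0.0 q3 -0.91 q4 0.88
0.35 [-101.    38.   154.9] d [-0.0285  0.0257  0.0044] ik err mm 0.0 q3 -0.89 q4 0.86
0.4 [-98.2  38.  162.1] d [-0.0334  0.0316  0.0053] ik err mm 0.0 q3 -0.88 q4 0.84
0.45 [-95.   38.  169.2] d [-0.0381  0.0377  0.0062] ik err mm 0.0 q3 -0.86 q4 0.82
0.5 [-91.5  38.  176.1] d [-0.0424  0.0441  0.007 ] ik err mm 0.0 q3 -0.85 q4 0.81
0.55 [-87.6  38.  182.8] d [-0.0465  0.0506  0.0077] ik err mm 0.0 q3 -0.83 q4 0.79
0.6 [-83.4  38.  189.3] d [-0.0502  0.0574  0.0083] ik err mm 0.0 q3 -0.81 q4 0.78
0.65 [-78.8  38.  195.6] d [-0.0535  0.0644  0.0088] ik err mm 0.0 q3 -0.8 q4 0.77
0.7 [-74.   38.  201.6] d [-0.0565  0.0715  0.0093] ik err mm 0.0 q3 -0.78 q4 0.76
```

Request:
jog_arm(motion=[{"dx":-0.006,"dy":0.005,"dz":0,"twist":0},{"dx":-0.012,"dy":0.0095,"dz":0.001,"twist":0},{"dx":-0.018,"dy":0.0145,"dz":0.002,"twist":0},{"dx":-0.0235,"dy":0.02,"dz":0.003,"twist":0},{"dx":-0.0285,"dy":0.0255,"dz":0.004,"twist":0},{"dx":-0.0335,"dy":0.0315,"dz":0.005,"twist":0},{"dx":-0.038,"dy":0.0375,"dz":0.006,"twist":0},{"dx":-0.0425,"dy":0.044,"dz":0.007,"twist":0},{"dx":-0.0465,"dy":0.0505,"dz":0.0075,"twist":0},{"dx":-0.05,"dy":0.0575,"dz":0.008,"twist":0}])

```text
t: 11.32
eef_pos: [0.537, 0.1588, 0.1886]
ee_rot: [1.213, 1.045, -0.644]
force: [-22.1, 3.7, 3.0]
width: 0.0006
```

```bash
python3 - <<'E'
from h import *
s,p,M,o,Hh=st()
for n in ('top','side'):
    f=arm.grab_frame(n);cv2.imwrite(f'pics/{n}5.png',cv2.resize(f[90:330,130:410,::-1],None,fx=2.5,fy=2.5,interpolation=cv2.INTER_CUBIC))
E
python3 arc.py 17.5 .6 .65 .7 .75 .8 .85 .9 .93 .96 .98 1.0 1.02 1.04 1.06
```

```text
t 11.32 q [ 0.896  0.113 -0.816  0.781 -0.792 -0.215] w 0.0006
world [0.537  0.1588 0.1886] hammer mm [-84.4  37.8 188.6] F_ham [-22.4  -0.9   3. ] M [ 1.72  7.74 -1.62]
tool axes in hammer (cols x,y,z)
 [[ 0.454  0.882 -0.122]
 [-0.213 -0.026 -0.977]
 [-0.865  0.47   0.176]] 
world
 [[ 0.401  0.858 -0.32 ]
 [-0.301 -0.206 -0.931]
 [-0.865  0.47   0.176]]
n [0.882 0.    0.471]
0.6 [-83.4  38.  189.3] d [ 0.0002  0.0004 -0.0001] ik err mm 0.0 q3 -0.81 q4 0.78
0.65 [-78.8  38.  195.6] d [-0.0032  0.0073  0.0005] ik err mm 0.0 q3 -0.8 q4 0.77
0.7 [-74.   38.  201.6] d [-0.0062  0.0144  0.0009] ik err mm 0.0 q3 -0.78 q4 0.76
0.75 [-68.8  38.  207.4] d [-0.0089  0.0217  0.0013] ik err mm 0.0 q3 -0.77 q4 0.75
0.8 [-63.4  38.  213. ] d [-0.0112  0.0291  0.0016] ik err mm 0.0 q3 -0.75 q4 0.75
0.85 [-57.7  38.  218.2] d [-0.0132  0.0366  0.0018] ik err mm 0.0 q3 -0.73 q4 0.74
0.9 [-51.8  38.  223.2] d [-0.0147  0.0442  0.0019] ik err mm 0.0 q3 -0.72 q4 0.74
0.93 [-48.1  38.  226. ] d [-0.0155  0.0487  0.002 ] ik err mm 0.0 q3 -0.71 q4 0.73
0.96 [-44.3  38.  228.7] d [-0.0162  0.0533  0.002 ] ik err mm 0.0 q3 -0.7 q4 0.73
0.98 [-41.8  38.  230.5] d [-0.0165  0.0564  0.002 ] ik err mm 0.0 q3 -0.69 q4 0.73
1.0 [-39.2  38.  232.2] d [-0.0168  0.0595  0.002 ] ik err mm 0.0 q3 -0.69 q4 0.73
1.02 [-36.6  38.  233.8] d [-0.017   0.0626  0.0019] ik err mm 0.0 q3 -0.68 q4 0.72
1.04 [-33.9  38.  235.4] d [-0.0172  0.0657  0.0019] ik err mm 0.0 q3 -0.67 q4 0.72
1.06 [-31.2  38.  237. ] d [-0.0173  0.0688  0.0018] ik err mm 0.0 q3 -0.67 q4 0.72
```

View pics/top5.png

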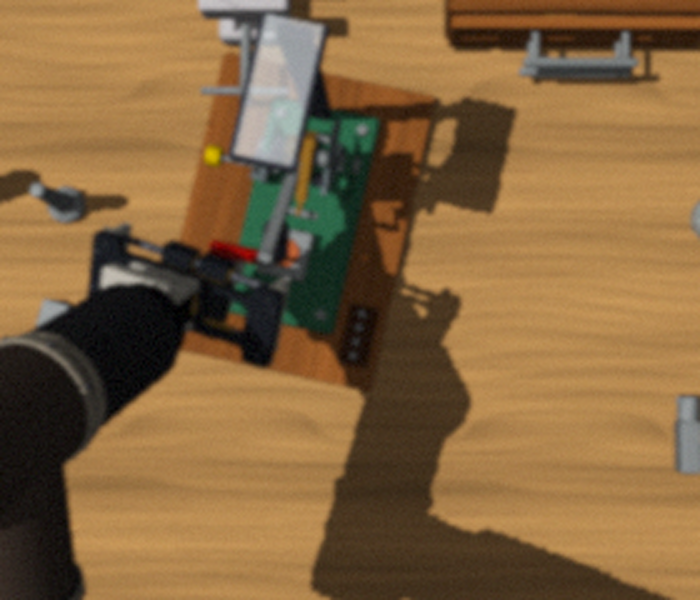

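View pics/side5.png

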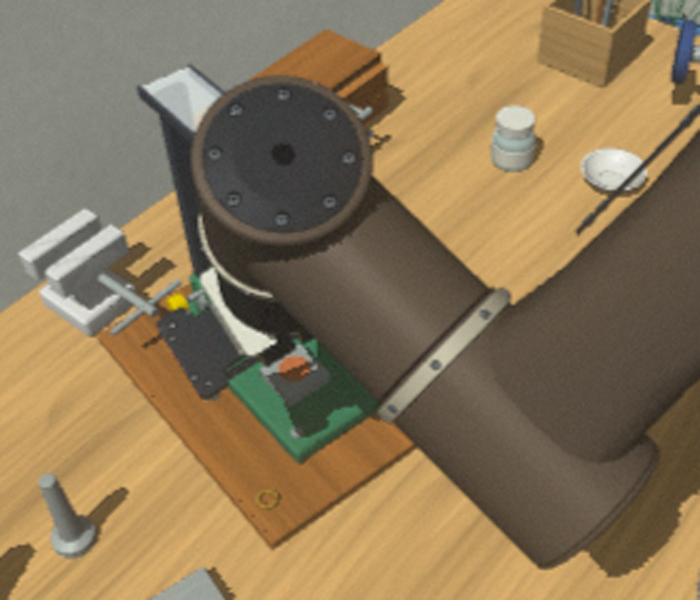

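Request:
jog_arm(motion=[{"dx":-0.003,"dy":0.002,"dz":0,"twist":0},{"dx":-0.006,"dy":0.006,"dz":0,"twist":0},{"dx":-0.008,"dy":0.01,"dz":0.0005,"twist":0},{"dx":-0.01,"dy":0.0145,"dz":0.001,"twist":0},{"dx":-0.0115,"dy":0.018,"dz":0.001,"twist":0},{"dx":-0.013,"dy":0.0215,"dz":0.001,"twist":0}])

```text
t: 11.92
eef_pos: [0.5502, 0.1565, 0.2094]
ee_rot: [1.21, 1.045, -0.648]
force: [-8.3, -0.7, -5.3]
width: 0.0003
```

```bash
python3 - <<'E'
from h import *
s,p,M,o,Hh=st()
E
python3 arc.py 17.5 .75 .8 .85 .9
```

```text
t 11.92 q [ 0.881  0.107 -0.762  0.746 -0.831 -0.148] w 0.0003
world [0.5502 0.1565 0.2094] hammer mm [-71.1  38.2 209.4] F_ham [-8.  -2.4 -5.3] M [ 1.33  5.1  -1.  ]
tool axes in hammer (cols x,y,z)
 [[ 0.453  0.883 -0.124]
 [-0.215 -0.027 -0.976]
 [-0.865  0.469  0.177]] 
world
 [[ 0.4    0.858 -0.321]
 [-0.303 -0.207 -0.93 ]
 [-0.865  0.469  0.177]]
n [0.883 0.    0.469]
0.75 [-68.9  38.  207.4] d [ 0.0027  0.0011 -0.0004] ik err mm 0.0 q3 -0.76 q4 0.75
0.8 [-63.4  38.  213. ] d [ 0.0004  0.0084 -0.0001] ik err mm 0.0 q3 -0.75 q4 0.74
0.85 [-57.7  38.  218.2] d [-0.0016  0.0159  0.0001] ik err mm 0.0 q3 -0.73 q4 0.74
0.9 [-51.8  38.  223.2] d [-0.0032  0.0235  0.0003] ik err mm 0.0 q3 -0.71 q4 0.73
```

Request:
jog_arm(motion=[{"dx":-0.0015,"dy":0.0035,"dz":0,"twist":0},{"dx":-0.003,"dy":0.007,"dz":0,"twist":0},{"dx":-0.004,"dy":0.0105,"dz":0.0005,"twist":0},{"dx":-0.005,"dy":0.014,"dz":0.0005,"twist":0}])

```text
t: 12.25
eef_pos: [0.5597, 0.1544, 0.2198]
ee_rot: [1.208, 1.046, -0.65]
force: [-10.6, -0.1, -6.9]
width: 0.0003
```

```bash
python3 - <<'E'
from h import *
s,p,M,o,Hh=st()
f=arm.grab_frame('top');cv2.imwrite('pics/top6.png',cv2.resize(f[90:330,130:410,::-1],None,fx=2.5,fy=2.5,interpolation=cv2.INTER_CUBIC))
E
python3 arc.py 17.5 .8 .85 .9 .95 1.0 1.05
```

```text
t 12.25 q [ 0.866  0.108 -0.731  0.731 -0.847 -0.11 ] w 0.0003
world [0.5597 0.1544 0.2198] hammer mm [-61.3  38.2 219.8] F_ham [-10.4  -2.2  -6.9] M [ 1.67  5.74 -0.98]
tool axes in hammer (cols x,y,z)
 [[ 0.453  0.883 -0.124]
 [-0.215 -0.027 -0.976]
 [-0.865  0.469  0.178]] 
world
 [[ 0.399  0.859 -0.321]
 [-0.303 -0.207 -0.93 ]
 [-0.865  0.469  0.178]]
n [0.883 0.    0.469]
0.8 [-63.4  38.  213. ] d [ 0.0052 -0.0056 -0.0007] ik err mm 0.0 q3 -0.75 q4 0.74
0.85 [-57.7  38.  218.2] d [ 0.0032  0.0019 -0.0005] ik err mm 0.0 q3 -0.73 q4 0.74
0.9 [-51.8  38.  223.2] d [ 0.0016  0.0095 -0.0003] ik err mm 0.0 q3 -0.71 q4 0.73
0.95 [-45.6  38.  227.9] d [ 0.0004  0.0172 -0.0003] ik err mm 0.0 q3 -0.7 q4 0.73
1.0 [-39.2  38.  232.2] d [-0.0004  0.0249 -0.0003] ik err mm 0.0 q3 -0.68 q4 0.72
1.05 [-32.6  38.  236.2] d [-0.0009  0.0326 -0.0004] ik err mm 0.0 q3 -0.67 q4 0.72
```

View pics/top6.png

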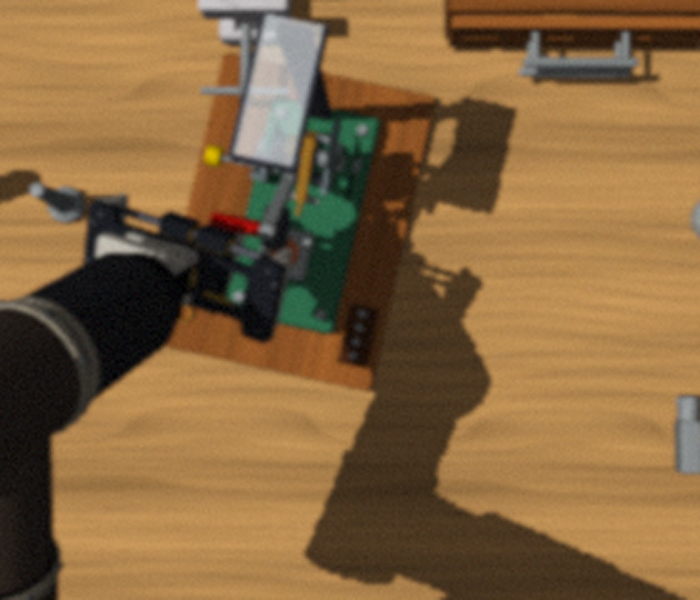

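Request:
jog_arm(motion=[{"dx":-0.0005,"dy":0.002,"dz":0,"twist":0},{"dx":-0.001,"dy":0.004,"dz":0,"twist":0},{"dx":-0.0015,"dy":0.006,"dz":0,"twist":0},{"dx":-0.0015,"dy":0.008,"dz":0,"twist":0}])

```text
t: 12.63
eef_pos: [0.5658, 0.1532, 0.2253]
ee_rot: [1.208, 1.045, -0.65]
force: [-15.9, -0.4, 0.8]
width: 0.0004
```

Request:
jog_arm(motion=[{"dx":0,"dy":0.002,"dz":0,"twist":0},{"dx":-0.0005,"dy":0.004,"dz":0,"twist":0}])

```text
t: 12.8
eef_pos: [0.5692, 0.1526, 0.228]
ee_rot: [1.209, 1.045, -0.649]
force: [-14.1, -0.1, -0.6]
width: 0.0004
```

Request:
jog_arm(motion=[{"dx":0,"dy":0.002,"dz":0,"twist":0},{"dx":-0.0005,"dy":0.004,"dz":0,"twist":0}])

```text
t: 12.97
eef_pos: [0.5725, 0.1521, 0.2305]
ee_rot: [1.21, 1.045, -0.648]
force: [-14.0, 1.0, 0.5]
width: 0.0005
```

Request:
jog_arm(motion=[{"dx":-0.0005,"dy":0.002,"dz":0,"twist":0},{"dx":-0.001,"dy":0.0035,"dz":0,"twist":0}])

```text
t: 13.13
eef_pos: [0.575, 0.1515, 0.2327]
ee_rot: [1.209, 1.045, -0.649]
force: [-11.3, 0.1, -3.5]
width: 0.0008
```

Request:
jog_arm(motion=[{"dx":-0.0005,"dy":0.0015,"dz":0,"twist":0},{"dx":-0.0005,"dy":0.0025,"dz":0,"twist":0}])

```text
t: 13.3
eef_pos: [0.5769, 0.1511, 0.2341]
ee_rot: [1.209, 1.046, -0.649]
force: [-12.2, 0.2, -1.5]
width: 0.0003
```

Request:
jog_arm(motion=[{"dx":-0.0005,"dy":0.0015,"dz":0,"twist":0},{"dx":-0.0005,"dy":0.0025,"dz":0,"twist":0}])

```text
t: 13.47
eef_pos: [0.5787, 0.1507, 0.2355]
ee_rot: [1.208, 1.046, -0.65]
force: [-11.6, 1.0, -2.5]
width: 0.0004
```

```bash
python3 arc.py 17.5 .95 1.0 1.05 1.1
```

```text
n [0.883 0.    0.469]
0.95 [-45.6  38.  227.9] d [ 0.005  -0.0068 -0.0004] ik err mm 0.0 q3 -0.7 q4 0.73
1.0 [-39.2  38.  232.2] d [ 0.0042  0.0009 -0.0005] ik err mm 0.0 q3 -0.68 q4 0.72
1.05 [-32.6  38.  236.2] d [ 0.0037  0.0086 -0.0006] ik err mm 0.0 q3 -0.67 q4 0.72
1.1 [-25.8  38.  239.9] d [ 0.0036  0.0164 -0.0008] ik err mm 0.0 q3 -0.65 q4 0.71
```

Request:
jog_arm(motion=[{"dx":0,"dy":0.001,"dz":0,"twist":0},{"dx":-0.0005,"dy":0.002,"dz":0,"twist":0}])

```text
t: 13.63
eef_pos: [0.5802, 0.1504, 0.2367]
ee_rot: [1.208, 1.046, -0.65]
force: [-8.0, -0.7, -6.8]
width: 0.0004
```

Request:
jog_arm(motion=[{"dx":0,"dy":0.001,"dz":0,"twist":0},{"dx":-0.0005,"dy":0.002,"dz":0,"twist":0}])

```text
t: 13.8
eef_pos: [0.5814, 0.1501, 0.2375]
ee_rot: [1.207, 1.047, -0.651]
force: [-12.8, 1.3, -8.7]
width: 0.0006
```

Request:
jog_arm(motion=[{"dx":0,"dy":-0.001,"dz":0,"twist":0},{"dx":0,"dy":-0.002,"dz":0,"twist":0},{"dx":0,"dy":-0.003,"dz":0,"twist":0}])

```text
t: 14.05
eef_pos: [0.5789, 0.1507, 0.2359]
ee_rot: [1.207, 1.046, -0.652]
force: [-6.6, -0.4, -9.3]
width: 0.0001
```

Request:
jog_arm(motion=[{"dx":0,"dy":-0.001,"dz":0,"twist":0},{"dx":0,"dy":-0.002,"dz":0,"twist":0}])

```text
t: 14.22
eef_pos: [0.5771, 0.151, 0.2347]
ee_rot: [1.206, 1.047, -0.652]
force: [-5.3, -0.0, -12.0]
width: 0.0003
```

Request:
jog_arm(motion=[{"dx":0,"dy":-0.001,"dz":0,"twist":0},{"dx":0,"dy":-0.002,"dz":0,"twist":0}])

```text
t: 14.38
eef_pos: [0.576, 0.1518, 0.2346]
ee_rot: [1.208, 1.045, -0.65]
force: [-3.8, -1.8, -5.1]
width: 0.0006
```

Request:
jog_arm(motion=[{"dx":0,"dy":-0.001,"dz":0,"twist":0},{"dx":0,"dy":-0.0015,"dz":0,"twist":0}])

```text
t: 14.55
eef_pos: [0.5759, 0.153, 0.2352]
ee_rot: [1.213, 1.044, -0.644]
force: [-3.6, -1.3, -4.0]
width: 0.0006
```

```bash
python3 - <<'E'
from h import *
s,p,M,o,Hh=st()
E
python3 arc.py 17.5 .95 1.0
```

```text
t 14.55 q [ 0.843  0.113 -0.685  0.718 -0.865 -0.061] w 0.0006
world [0.5759 0.153  0.2352] hammer mm [-45.2  40.1 235.2] F_ham [-3.2 -2.  -4. ] M [ 0.75  3.65 -0.81]
tool axes in hammer (cols x,y,z)
 [[ 0.455  0.882 -0.123]
 [-0.213 -0.027 -0.977]
 [-0.865  0.471  0.176]] 
world
 [[ 0.402  0.858 -0.321]
 [-0.302 -0.206 -0.931]
 [-0.865  0.471  0.176]]
n [0.882 0.    0.471]
0.95 [-45.6  38.  227.8] d [ 0.0066 -0.0038  0.0008] ik err mm 0.0 q3 -0.7 q4 0.73
1.0 [-39.2  38.  232.2] d [0.0058 0.0039 0.0008] ik err mm 0.0 q3 -0.69 q4 0.73
```

Request:
jog_arm(motion=[{"dx":0,"dy":-0.001,"dz":0,"twist":0},{"dx":0,"dy":-0.002,"dz":0,"twist":0}])

```text
t: 14.72
eef_pos: [0.5753, 0.1546, 0.2354]
ee_rot: [1.219, 1.043, -0.638]
force: [-1.7, -1.7, -1.7]
width: 0.0002
```

```bash
python3 - <<'E'
from h import *
s,p,M,o,Hh=st()
for n in ('top','side'):
    f=arm.grab_frame(n);cv2.imwrite(f'pics/{n}7.png',cv2.resize(f[90:330,130:410,::-1],None,fx=2.5,fy=2.5,interpolation=cv2.INTER_CUBIC))
E
```

```text
t 14.72 q [ 0.846  0.112 -0.687  0.721 -0.863 -0.066] w 0.0002
world [0.5753 0.1546 0.2354] hammer mm [-46.   41.6 235.4] F_ham [-1.3 -2.1 -1.7] M [ 0.84  2.03 -0.26]
tool axes in hammer (cols x,y,z)
 [[ 0.457  0.881 -0.122]
 [-0.211 -0.026 -0.977]
 [-0.864  0.473  0.173]] 
world
 [[ 0.404  0.857 -0.32 ]
 [-0.3   -0.206 -0.931]
 [-0.864  0.473  0.173]]
```

View pics/top7.png

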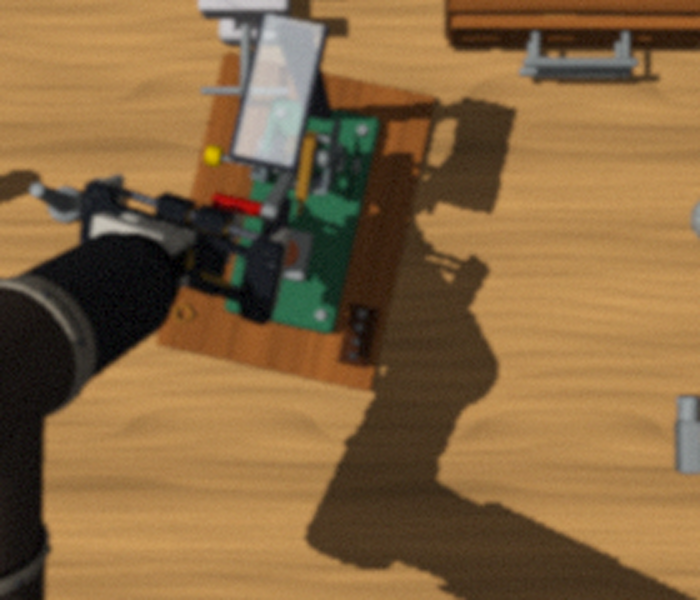

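View pics/side7.png

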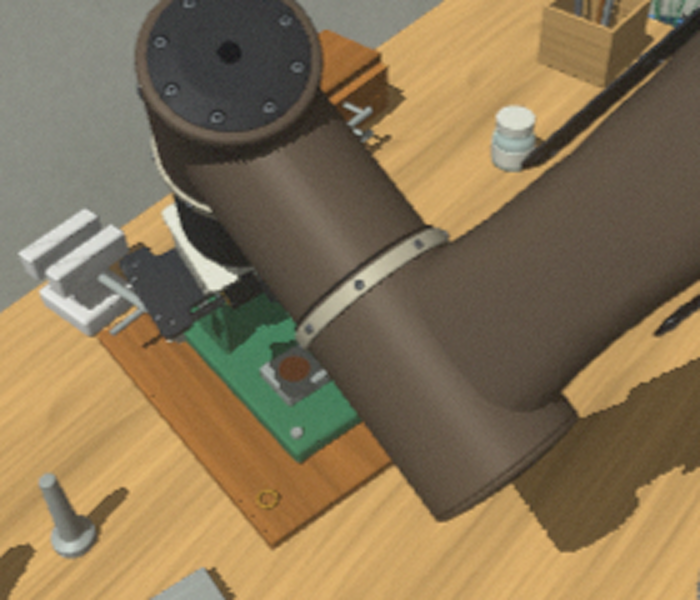

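Request:
jog_arm(motion=[{"dx":0,"dy":-0.001,"dz":0,"twist":0},{"dx":0,"dy":-0.002,"dz":0,"twist":0}])

```text
t: 14.98
eef_pos: [0.574, 0.1555, 0.2347]
ee_rot: [1.221, 1.043, -0.636]
force: [0.3, 0.6, -0.6]
width: 0.0007
```

Request:
jog_arm(motion=[{"dx":0,"dy":-0.0015,"dz":0,"twist":0},{"dx":0,"dy":-0.003,"dz":0,"twist":0}])

```text
t: 15.15
eef_pos: [0.5709, 0.1556, 0.2327]
ee_rot: [1.219, 1.044, -0.638]
force: [-0.9, -1.0, 0.2]
width: 0.0005
```

```bash
python3 - <<'E'
from h import *
s,p,M,o,Hh=st()
f=arm.grab_frame('top');cv2.imwrite('pics/top8.png',cv2.resize(f[90:330,130:410,::-1],None,fx=2.5,fy=2.5,interpolation=cv2.INTER_CUBIC))
for k in (7,8):
    g=cv2.imread(f'pics/top{k}.png');h=cv2.cvtColor(g,cv2.COLOR_BGR2HSV);m=cv2.inRange(h,(0,200,120),(6,255,255))|cv2.inRange(h,(174,200,120),(180,255,255));m[:, :150]=0;print(cv2.boundingRect(m),np.argwhere(m>0).mean(0))
E
```

```text
t 15.15 q [ 0.854  0.109 -0.697  0.722 -0.862 -0.077] w 0.0005
world [0.5709 0.1556 0.2327] hammer mm [-50.6  41.6 232.7] F_ham [-0.7 -1.2  0.2] M [ 0.89  1.48 -0.04]
tool axes in hammer (cols x,y,z)
 [[ 0.457  0.881 -0.122]
 [-0.211 -0.027 -0.977]
 [-0.864  0.472  0.174]] 
world
 [[ 0.404  0.857 -0.32 ]
 [-0.3   -0.206 -0.931]
 [-0.864  0.472  0.174]]
(213, 194, 46, 20) [202.62929062 236.90617849]
(211, 194, 48, 22) [203.88225539 235.2106136 ]
```

Request:
jog_arm(motion=[{"dx":0,"dy":-0.01,"dz":0,"twist":0},{"dx":0,"dy":-0.03,"dz":0,"twist":0},{"dx":0,"dy":-0.06,"dz":0,"twist":0},{"dx":0,"dy":-0.06,"dz":0,"twist":0}])

```text
t: 15.53
eef_pos: [0.5158, 0.1663, 0.2016]
ee_rot: [1.21, 1.044, -0.646]
force: [-0.9, -0.7, -0.8]
width: 0.0005
```

```bash
cat > pinchk.py <<'E'
from kin import *
o,yw=load();Hh=rpy([0,0,yw])
def chk(tx,q=1.0,K=(30,64,156),cx=4.,seed=None):
    tx=np.array(tx)/np.linalg.norm(tx)
    out=[]
    for sg in (1,-1):
        ty=np.array([0,1.,0])-tx[1]*tx;ty/=np.linalg.norm(ty);ty=sg*ty;T=np.c_[tx,ty,np.cross(tx,ty)]
        for Ky in (K[1],):
            P=np.array([K[0],Ky,K[2]])+9.5*sg*ty-cx*tx
            h=[]
            for dx in(-8,8):
                for dz in(-8,8):
                    for y in (10,59): h.append([60-155*np.cos(q)+dx,y,110+155*np.sin(q)+dz])
            # segment samples of handle, shield edge
            pts=np.array([np.linspace(h[i],h[i+1],20) for i in range(0,8,2)]).reshape(-1,3)
            sh=np.array([[x,y,z] for x in np.linspace(0,132,20) for y in(-30,0,30) for z in(331,343)])
            def dist(p):
                c=(p-P)@T
                d=np.maximum(np.abs(c)-[1e9,39,96.5],0);d[:,0]=np.maximum(c[:,0]+55,0)
                return np.linalg.norm(d,axis=1).min()
            qq,e,r=IK(o+Hh@(P/1e3),Hh@T,seed if seed is not None else np.array(arm.get_state()['q']))
            out.append((sg,P.round(1),'handle',round(dist(pts),1),'shield',round(dist(sh),1),'ik',round(e*1e3,1),round(np.degrees(r),1),qq.round(2)))
    return out
if __name__=='__main__':
    s,p,M,o_,_=st();t=Hh.T@M[:,0]
    for tx in (t,[.3,-.3,-.9],[.45,-.3,-.84],[.45,-.4,-.8],[.2,-.4,-.9]):
        print(np.round(tx,2))
        for r in chk(tx):print('  ',*r)
E
python3 pinchk.py
python3 - <<'E'
from h import *
for n in ('top','side'):
    f=arm.grab_frame(n);cv2.imwrite(f'pics/{n}9.png',f[:,:,::-1]);cv2.imwrite(f'pics/{n}9z.png',cv2.resize(f[90:330,130:410,::-1],None,fx=2.5,fy=2.5,interpolation=cv2.INTER_CUBIC))
E
```

```text
t 15.53 q [ 0.959  0.079 -0.812  0.734 -0.848 -0.216] w 0.0005
world [0.5158 0.1663 0.2016] hammer mm [-106.7   40.8  201.6] F_ham [-0.8 -0.9 -0.8] M [ 0.87  1.63 -0.05]
tool axes in hammer (cols x,y,z)
 [[ 0.455  0.882 -0.122]
 [-0.214 -0.025 -0.977]
 [-0.865  0.47   0.177]] 
world
 [[ 0.401  0.858 -0.32 ]
 [-0.302 -0.205 -0.931]
 [-0.865  0.47   0.177]]
[ 0.45 -0.21 -0.86]
   1 [ 29.1  74.1 157.7] handle 0.0 shield 35.0 ik 0.0 0.0 [ 0.72  0.31 -0.66  0.88 -0.69  1.45]
   -1 [ 29.1  74.1 157.7] handle 0.0 shield 35.0 ik 0.0 0.0 [ 0.72  0.31 -0.66  0.88 -0.69 -1.69]
[ 0.3 -0.3 -0.9]
   1 [ 29.7  74.3 156.9] handle 1.5 shield 48.6 ik 0.0 0.0 [ 0.74  0.39 -0.41  0.56 -0.92  1.77]
   -1 [ 29.7  74.3 156.9] handle 1.5 shield 48.6 ik 0.0 0.0 [ 0.74  0.39 -0.41  0.56 -0.92 -1.38]
[ 0.45 -0.3  -0.84]
   1 [ 29.5  74.3 156.8] handle 2.0 shield 46.4 ik 0.0 0.0 [ 0.75  0.35 -0.61  0.86 -0.8   1.43]
   -1 [ 29.5  74.3 156.8] handle 2.0 shield 46.4 ik 0.0 0.0 [ 0.75  0.35 -0.61  0.86 -0.8  -1.71]
[ 0.45 -0.4  -0.8 ]
   1 [ 30.1  74.3 155.9] handle 10.7 shield 58.7 ik 0.0 0.0 [ 0.79  0.41 -0.57  0.85 -0.91  1.4 ]
   -1 [ 30.1  74.3 155.9] handle 10.7 shield 58.7 ik 0.0 0.0 [ 0.79  0.41 -0.57  0.85 -0.91 -1.75]
[ 0.2 -0.4 -0.9]
   1 [ 30.   74.3 155.9] handle 8.7 shield 64.3 ik 0.0 0.0 [ 0.74  0.48 -0.26  0.46 -1.11  1.89]
   -1 [ 30.   74.3 155.9] handle 8.7 shield 64.3 ik 0.0 0.0 [ 0.74  0.48 -0.26  0.46 -1.11 -1.26]
```

View pics/top9z.png

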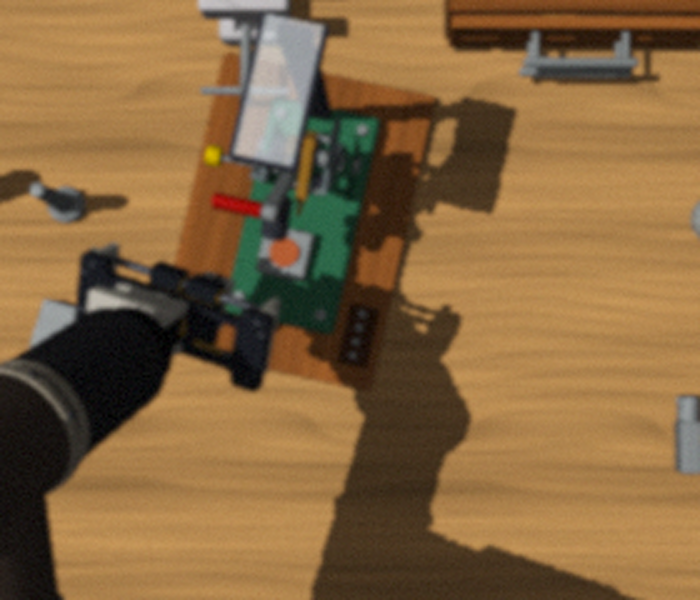

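View pics/side9z.png

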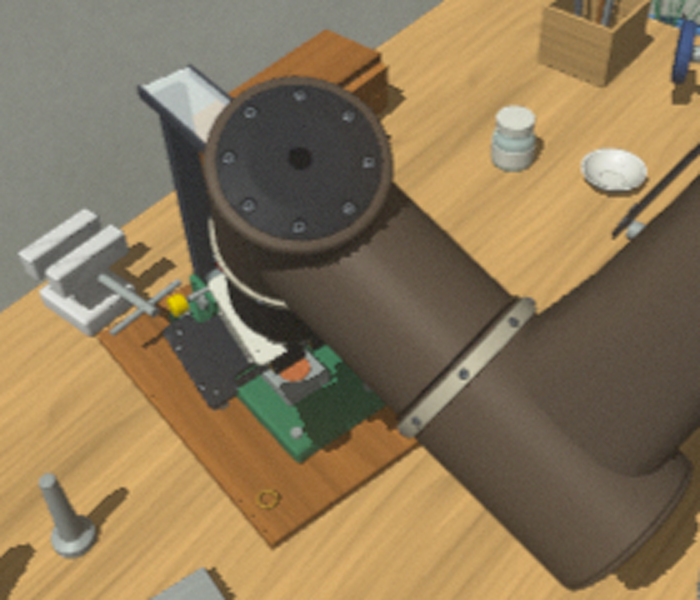

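```bash
cat > sim2.py <<'E'
from kin import *
o,yw=load();Hh=rpy([0,0,yw])
q0=np.array(arm.get_state()['q'])
def goto(q,P,n=20,tw=0):
    p,M=FK(q);d=M.T@(np.array(P)-p);return simjog(q,[[*d,tw]]*n)
for P,pull in (([.12,.5,.3],[-.03,-.3,0]),([.12,.5,.2],[-.03,-.3,0]),([.12,.5,.4],[-.03,-.3,0]),([0.1,-.9,.35],[-.06,-.3,0.03])):
    q=goto(q0,P,30);print('at');showq(q)
    for k in range(16):
        p,M=FK(q);q=simjog(q,[[*(M.T@np.array(pull)),0]])
        if k%4==3:print(k,(Hh.T@FK(q)[1][:,0]).round(2),FK(q)[0].round(3),q.round(2))
E
python3 sim2.py
```

```text
at
[ 1.923  0.245 -0.229  0.279 -1.55  -0.707] ham [-562.4  286.5  300. ]
[[ 0.456  0.882 -0.121]
 [-0.212 -0.025 -0.977]
 [-0.864  0.471  0.175]]
3 [ 0.46 -0.21 -0.86] [0.103 0.334 0.3  ] [ 2.11 -0.04 -0.52  0.2  -1.58 -0.87]
7 [ 0.46 -0.21 -0.86] [0.087 0.168 0.3  ] [ 2.52 -0.4  -0.69 -0.01 -1.8  -1.24]
11 [ 0.46 -0.3  -0.84] [0.074 0.036 0.301] [ 3.07 -0.7  -0.64 -0.42 -2.05 -1.92]
15 [ 0.44 -0.5  -0.75] [ 0.068 -0.057  0.307] [ 3.07 -0.76 -0.62 -0.67 -2.06 -2.08]
at
[ 1.922  0.321 -0.366  0.286 -1.346 -0.766] ham [-562.4  286.5  200. ]
[[ 0.456  0.882 -0.121]
 [-0.212 -0.025 -0.977]
 [-0.864  0.471  0.175]]
3 [ 0.46 -0.21 -0.86] [0.103 0.334 0.2  ] [ 2.1   0.06 -0.67  0.2  -1.33 -0.92]
7 [ 0.46 -0.21 -0.86] [0.087 0.168 0.2  ] [ 2.52 -0.29 -0.88 -0.01 -1.51 -1.23]
11 [ 0.45 -0.31 -0.84] [0.073 0.038 0.201] [ 3.07 -0.63 -0.87 -0.38 -1.78 -1.8 ]
15 [ 0.44 -0.5  -0.75] [ 0.064 -0.05   0.203] [ 3.07 -0.66 -0.85 -0.6  -1.79 -1.87]
at
[ 1.923  0.203 -0.064  0.283 -1.749 -0.649] ham [-562.4  286.5  400. ]
[[ 0.456  0.882 -0.121]
 [-0.212 -0.025 -0.977]
 [-0.864  0.471  0.175]]
3 [ 0.46 -0.21 -0.86] [0.103 0.334 0.4  ] [ 2.1  -0.09 -0.35  0.2  -1.8  -0.82]
7 [ 0.46 -0.21 -0.86] [0.087 0.168 0.4  ] [ 2.52 -0.43 -0.49 -0.01 -2.04 -1.24]
11 [ 0.46 -0.3  -0.84] [0.074 0.032 0.402] [ 3.07 -0.71 -0.4  -0.49 -2.27 -2.05]
15 [ 0.45 -0.49 -0.75] [ 0.071 -0.069  0.412] [ 3.07 -0.77 -0.37 -0.78 -2.26 -2.28]
at
[-1.404  0.531  0.575 -0.377 -1.24   2.746] ham [ -295.5 -1088.    350. ]
[[ 0.456  0.882 -0.121]
 [-0.212 -0.025 -0.977]
 [-0.864  0.471  0.175]]
3 [ 0.46 -0.23 -0.86] [ 0.068 -1.056  0.363] [-1.46  0.89  1.25 -0.37 -1.54  2.68]
7 [ 0.46 -0.42 -0.78] [ 0.044 -1.145  0.344] [-1.48  0.94  1.25 -0.34 -1.3   2.71]
11 [ 0.44 -0.59 -0.68] [ 0.021 -1.229  0.329] [-1.48  1.01  1.25 -0.29 -1.04  2.71]
15 [ 0.39 -0.74 -0.55] [-1.000e-03 -1.303e+00  3.160e-01] [-1.47  1.08  1.25 -0.21 -0.77  2.67]
```

```bash
python3 - <<'E'
from kin import *
q=np.array(arm.get_state()['q']);p,M=FK(q)
w=[[.47,.05,.35],[.55,-.25,.42]]
d=[(M.T@(np.array(a)-p)).round(3) for a in w];print(d)
for a,n in ((d[0],5),(d[1],13)):pass
q=simjog(q,[[*d[0],0]]*5+[[*d[1],90]]*15);showq(q)
p,M=FK(q);a=(M.T@(np.array([.1,-.98,.36])-p)).round(3);print(a);q=simjog(q,[[*a,0]]*20);showq(q);print(FK(q)[0])
E
```

```text
[array([-0.111,  0.052,  0.151]), array([-0.049,  0.215,  0.417])]
[ 0.086 -0.131 -0.426  0.435 -0.913 -0.576] ham [  12.1 -359.8  420.2]
[[ 0.456 -0.121 -0.882]
 [-0.212 -0.977  0.025]
 [-0.864  0.175 -0.471]]
[0.09  0.813 0.265]
[-1.398  0.644  0.788 -0.364 -1.332  1.132] ham [ -270.3 -1142.4   362. ]
[[ 0.456 -0.121 -0.882]
 [-0.212 -0.977  0.025]
 [-0.864  0.175 -0.471]]
[ 0.11356117 -0.95839116  0.3619515 ]
```

Request:
jog_arm(motion=[{"dx":-0.111,"dy":0.052,"dz":0.151,"twist":0},{"dx":-0.111,"dy":0.052,"dz":0.151,"twist":0},{"dx":-0.111,"dy":0.052,"dz":0.151,"twist":0},{"dx":-0.111,"dy":0.052,"dz":0.151,"twist":0},{"dx":-0.111,"dy":0.052,"dz":0.151,"twist":0},{"dx":-0.049,"dy":0.215,"dz":0.417,"twist":90},{"dx":-0.049,"dy":0.215,"dz":0.417,"twist":90},{"dx":-0.049,"dy":0.215,"dz":0.417,"twist":90},{"dx":-0.049,"dy":0.215,"dz":0.417,"twist":90},{"dx":-0.049,"dy":0.215,"dz":0.417,"twist":90},{"dx":-0.049,"dy":0.215,"dz":0.417,"twist":90},{"dx":-0.049,"dy":0.215,"dz":0.417,"twist":90},{"dx":-0.049,"dy":0.215,"dz":0.417,"twist":90},{"dx":-0.049,"dy":0.215,"dz":0.417,"twist":90},{"dx":-0.049,"dy":0.215,"dz":0.417,"twist":90},{"dx":-0.049,"dy":0.215,"dz":0.417,"twist":90},{"dx":-0.049,"dy":0.215,"dz":0.417,"twist":90},{"dx":-0.049,"dy":0.215,"dz":0.417,"twist":90},{"dx":-0.049,"dy":0.215,"dz":0.417,"twist":90}])

```text
t: 17.22
eef_pos: [0.5504, -0.251, 0.421]
ee_rot: [2.791, 1.043, -0.641]
force: [-0.3, -0.3, 1.0]
width: 0.0005
```

```bash
python3 - <<'E'
from kin import *
st()
f=arm.grab_frame('side');cv2.imwrite('pics/side10.png',f[:,:,::-1])
f=arm.grab_frame('top');cv2.imwrite('pics/top10.png',f[:,:,::-1])
q=np.array(arm.get_state()['q']);p,M=FK(q)
print((M.T@(np.array([.1,-.98,.36])-p)).round(3))
for n,f,b in(('side',cv2.imread('pics/side10.png'),(160,320,110,310)),('top',cv2.imread('pics/top10.png'),(185,315,60,255))):
    x0,x1,y0,y1=b
    h=cv2.cvtColor(f,cv2.COLOR_BGR2HSV)
    for c,m in (('red',cv2.inRange(h,(0,200,120),(6,255,255))|cv2.inRange(h,(174,200,120),(180,255,255))),('yel',cv2.inRange(h,(22,200,140),(32,255,255)))):
        k=np.zeros_like(m);k[y0:y1,x0:x1]=m[y0:y1,x0:x1]
        N,l,s_,ce=cv2.connectedComponentsWithStats(k)
        print(n,c,[(s_[i].tolist(),ce[i].round(1).tolist()) for i in range(1,N) if s_[i][4]>6])
E
```

```text
t 17.22 q [ 0.084 -0.13  -0.425  0.436 -0.913 -0.58 ] w 0.0005
world [ 0.5504 -0.251   0.421 ] hammer mm [  12.5 -360.5  421. ] F_ham [-0.2 -0.4  1. ] M [1.01 1.38 0.02]
tool axes in hammer (cols x,y,z)
 [[ 0.456 -0.126 -0.881]
 [-0.212 -0.977  0.03 ]
 [-0.864  0.173 -0.473]] 
world
 [[ 0.403 -0.323 -0.856]
 [-0.301 -0.93   0.21 ]
 [-0.864  0.173 -0.473]]
[0.09  0.812 0.266]
side red [([217, 185, 18, 12, 80], [225.5, 190.3])]
side yel [([197, 207, 8, 8, 41], [200.3, 210.6])]
top red [([215, 167, 19, 9, 104], [223.6, 171.4])]
top yel [([212, 148, 6, 8, 40], [214.5, 151.7])]
```

View pics/side10.png

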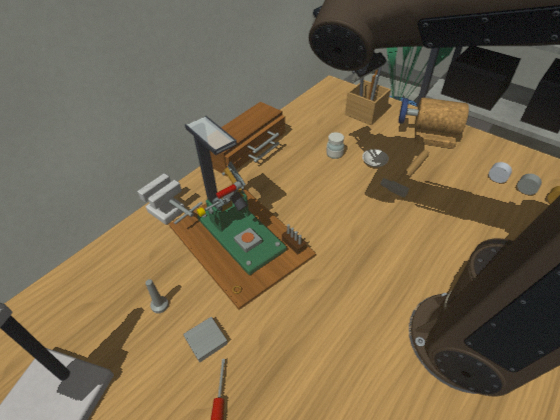

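```bash
python3 - <<'E'
from h import *
o,yw=load();Hh=rpy([0,0,yw])
for a,b in (((225.5,190.3),(223.6,171.4)),((200.3,210.6),(214.5,151.7))):
    P,e=tri(a,b);print((P-o)@Hh*1e3,e)
E
```

```text
[-26.3668307   34.31357052 241.56872308] 0.002215686964131565
[ 29.78504497  84.6716089  159.90147874] 0.0017823799439114876
```

Request:
jog_arm(motion=[{"dx":0.09,"dy":0.812,"dz":0.266,"twist":0},{"dx":0.09,"dy":0.812,"dz":0.266,"twist":0},{"dx":0.09,"dy":0.812,"dz":0.266,"twist":0},{"dx":0.09,"dy":0.812,"dz":0.266,"twist":0},{"dx":0.09,"dy":0.812,"dz":0.266,"twist":0},{"dx":0.09,"dy":0.812,"dz":0.266,"twist":0},{"dx":0.09,"dy":0.812,"dz":0.266,"twist":0},{"dx":0.09,"dy":0.812,"dz":0.266,"twist":0},{"dx":0.09,"dy":0.812,"dz":0.266,"twist":0},{"dx":0.09,"dy":0.812,"dz":0.266,"twist":0},{"dx":0.09,"dy":0.812,"dz":0.266,"twist":0},{"dx":0.09,"dy":0.812,"dz":0.266,"twist":0},{"dx":0.09,"dy":0.812,"dz":0.266,"twist":0},{"dx":0.09,"dy":0.812,"dz":0.266,"twist":0},{"dx":0.09,"dy":0.812,"dz":0.266,"twist":0},{"dx":0.09,"dy":0.812,"dz":0.266,"twist":0},{"dx":0.09,"dy":0.812,"dz":0.266,"twist":0},{"dx":0.09,"dy":0.812,"dz":0.266,"twist":0},{"dx":0.09,"dy":0.812,"dz":0.266,"twist":0},{"dx":0.09,"dy":0.812,"dz":0.266,"twist":0}])

```text
t: 18.98
eef_pos: [0.1107, -0.9585, 0.3605]
ee_rot: [2.783, 1.044, -0.641]
force: [1.0, -0.8, 0.7]
width: 0.0006
```

```bash
python3 - <<'E'
from kin import *
st()
q=np.array(arm.get_state()['q']);p,M=FK(q)
print((M.T@np.array([-.06,-.3,.02])).round(3))
E
```

```text
t 18.98 q [-1.402  0.644  0.786 -0.365 -1.33   1.137] w 0.0006
world [ 0.1107 -0.9585  0.3605] hammer mm [ -273.1 -1143.1   360.5] F_ham [ 1.1 -0.6  0.7] M [ 0.79  1.23 -0.07]
tool axes in hammer (cols x,y,z)
 [[ 0.456 -0.12  -0.882]
 [-0.212 -0.977  0.023]
 [-0.864  0.176 -0.471]] 
world
 [[ 0.403 -0.317 -0.858]
 [-0.301 -0.932  0.203]
 [-0.864  0.176 -0.471]]
[ 0.049  0.302 -0.019]
```

Request:
jog_arm(motion=[{"dx":0.05,"dy":0.3,"dz":-0.02,"twist":0},{"dx":0.05,"dy":0.3,"dz":-0.02,"twist":0},{"dx":0.05,"dy":0.3,"dz":-0.02,"twist":0}])

```text
t: 19.23
eef_pos: [0.0887, -1.0574, 0.358]
ee_rot: [2.766, 1.039, -0.666]
force: [-28.0, -100.8, 80.0]
width: 0.0004
```

Request:
jog_arm(motion=[{"dx":0.04,"dy":0.3,"dz":-0.02,"twist":0}])

```text
t: 19.32
eef_pos: [0.0828, -1.0707, 0.3345]
ee_rot: [2.758, 1.035, -0.683]
force: [0.1, -0.5, -6.5]
width: 0.0004
```

Request:
jog_arm(motion=[{"dx":0.04,"dy":0.3,"dz":-0.02,"twist":0}])

```text
t: 19.4
eef_pos: [0.0766, -1.0875, 0.3353]
ee_rot: [2.702, 1.008, -0.742]
force: [0.4, -0.7, -0.1]
width: 0.0006
```

Request:
jog_arm(motion=[{"dx":0.04,"dy":0.3,"dz":-0.02,"twist":0}])

```text
t: 19.48
eef_pos: [0.0692, -1.1021, 0.3357]
ee_rot: [2.657, 0.984, -0.792]
force: [-0.9, 0.9, 0.5]
width: 0.0002
```

Request:
jog_arm(motion=[{"dx":0.04,"dy":0.3,"dz":-0.02,"twist":0}])

```text
t: 19.57
eef_pos: [0.0615, -1.1156, 0.3337]
ee_rot: [2.621, 0.962, -0.834]
force: [0.0, 0.6, 0.5]
width: 0.0006
```

Request:
jog_arm(motion=[{"dx":0.04,"dy":0.3,"dz":-0.02,"twist":0}])

```text
t: 19.65
eef_pos: [0.0536, -1.1283, 0.3312]
ee_rot: [2.59, 0.941, -0.872]
force: [0.4, -0.8, 1.2]
width: 0.0006
```

```bash
python3 - <<'E'
from kin import *
st()
E
```

```text
t 19.65 q [-1.472  0.946  1.251 -0.347 -1.348  1.136] w 0.0006
world [ 0.0536 -1.1283  0.3312] hammer mm [ -294.3 -1320.9   331.2] F_ham [ 0.6 -0.7  1.2] M [1.55 1.3  0.05]
tool axes in hammer (cols x,y,z)
 [[ 0.463 -0.193 -0.865]
 [-0.364 -0.931  0.014]
 [-0.808  0.308 -0.501]] 
world
 [[ 0.379 -0.38  -0.844]
 [-0.451 -0.872  0.19 ]
 [-0.808  0.308 -0.501]]
```

Request:
jog_arm(motion=[{"dx":0.02,"dy":0.3,"dz":-0.01,"twist":0}])

```text
t: 19.73
eef_pos: [0.0438, -1.1393, 0.33]
ee_rot: [2.563, 0.921, -0.907]
force: [1.3, 0.5, -1.0]
width: 0.0003
```

Request:
jog_arm(motion=[{"dx":0.02,"dy":0.3,"dz":-0.01,"twist":0}])

```text
t: 19.82
eef_pos: [0.0325, -1.1498, 0.3311]
ee_rot: [2.535, 0.9, -0.942]
force: [-0.1, -0.1, 0.6]
width: 0.0006
```

```bash
python3 - <<'E'
from kin import *
from pinchk import chk
s,p,M,o,Hh=st()
t=Hh.T@M[:,0];y=Hh.T@M[:,1]
for r in chk(t,q=.99,cx=3,seed=[.78,.4,-.57,.85,-.9,-1.7]):print(*r)
ty=-(np.array([0,1,0])-t[1]*t);ty/=np.linalg.norm(ty)
Z=np.cross(t,ty);z=Hh.T@M[:,2];print('twist needed',np.degrees(np.arctan2(np.dot(np.cross(y,ty),t),np.dot(y,ty))))
# path
Q=np.array(s['q'])
P,MM=FK(Q)
for w in ([.3,-.75,.42],[.58,-.25,.45],[.47,0.05,.45]):
    q2,e,r=IK(np.array(w),MM,Q);print(w,(MM.T@(np.array(w)-P)).round(3),round(e*1e3,1),round(r,3),q2.round(2));Q=q2
E
```

```text
t 19.82 q [-1.489  0.956  1.251 -0.343 -1.287  1.152] w 0.0006
world [ 0.0325 -1.1498  0.3311] hammer mm [ -310.5 -1346.3   331.1] F_ham [-0.1 -0.1  0.6] M [ 1.76  1.29 -0.01]
tool axes in hammer (cols x,y,z)
 [[ 0.461 -0.22  -0.86 ]
 [-0.417 -0.909  0.009]
 [-0.784  0.354 -0.51 ]] 
world
 [[ 0.365 -0.401 -0.84 ]
 [-0.502 -0.845  0.185]
 [-0.784  0.354 -0.51 ]]
1 [ 30.6  73.9 154.9] handle 12.2 shield 60.6 ik 0.0 0.0 [ 0.79  0.41 -0.57  0.87 -0.93  1.36]
-1 [ 30.6  73.9 154.9] handle 12.2 shield 60.6 ik 0.0 0.0 [ 0.79  0.41 -0.57  0.87 -0.93 -1.78]
twist needed -0.5877787327048961
[0.3, -0.75, 0.42] [-0.173 -0.414 -0.196] 0.0 0.0 [-0.95  0.17 -0.01 -0.01 -0.72  0.62]
[0.58, -0.25, 0.45] [-0.346 -0.938 -0.354] 0.0 0.0 [ 0.18 -0.08 -0.48  0.74 -0.98 -0.87]
[0.47, 0.05, 0.45] [-0.537 -1.147 -0.206] 0.0 0.0 [ 1.   -0.16 -0.51  0.62 -1.51 -1.47]
```

Request:
jog_arm(motion=[{"dx":-0.008,"dy":-0.012,"dz":-0.006,"twist":0},{"dx":-0.017,"dy":-0.041,"dz":-0.02,"twist":0},{"dx":-0.173,"dy":-0.414,"dz":-0.196,"twist":0},{"dx":-0.173,"dy":-0.414,"dz":-0.196,"twist":0},{"dx":-0.173,"dy":-0.414,"dz":-0.196,"twist":0},{"dx":-0.173,"dy":-0.414,"dz":-0.196,"twist":0},{"dx":-0.173,"dy":-0.414,"dz":-0.196,"twist":0},{"dx":-0.173,"dy":-0.414,"dz":-0.196,"twist":0},{"dx":-0.173,"dy":-0.414,"dz":-0.196,"twist":0},{"dx":-0.173,"dy":-0.414,"dz":-0.196,"twist":0},{"dx":-0.173,"dy":-0.414,"dz":-0.196,"twist":0},{"dx":-0.173,"dy":-0.414,"dz":-0.196,"twist":0},{"dx":-0.173,"dy":-0.414,"dz":-0.196,"twist":0},{"dx":-0.346,"dy":-0.938,"dz":-0.354,"twist":0},{"dx":-0.346,"dy":-0.938,"dz":-0.354,"twist":0},{"dx":-0.346,"dy":-0.938,"dz":-0.354,"twist":0},{"dx":-0.346,"dy":-0.938,"dz":-0.354,"twist":0},{"dx":-0.346,"dy":-0.938,"dz":-0.354,"twist":0},{"dx":-0.346,"dy":-0.938,"dz":-0.354,"twist":0},{"dx":-0.346,"dy":-0.938,"dz":-0.354,"twist":0}])

```text
t: 21.48
eef_pos: [0.4441, -0.4936, 0.4394]
ee_rot: [2.535, 0.898, -0.941]
force: [1.1, 0.0, -0.5]
width: 0.0006
```

```bash
python3 - <<'E'
from kin import *
s,p,M,o,Hh=st()
Q=np.array(s['q']);P,MM=FK(Q)
H=lambda a:o+Hh@(np.array(a)/1e3)
for w in (np.array([.55,-.22,.45]),np.array([.47,.02,.45]),H([-110,150,380]),H([10,150,260]),H([30.6,125,156]),H([30.6,74,155])):
    q2,e,r=IK(w,MM,Q);print(w.round(3),(MM.T@(w-P)).round(3),round(e*1e3,1),round(r,3),q2.round(2));Q=q2
E
```

```text
t 21.48 q [-0.397 -0.106 -0.463  0.533 -0.688 -0.264] w 0.0006
world [ 0.4441 -0.4936  0.4394] hammer mm [ -41.8 -619.8  439.4] F_ham [ 1.   0.2 -0.5] M [1.68 1.21 0.03]
tool axes in hammer (cols x,y,z)
 [[ 0.462 -0.22  -0.859]
 [-0.418 -0.908  0.008]
 [-0.782  0.355 -0.512]] 
world
 [[ 0.367 -0.402 -0.839]
 [-0.504 -0.844  0.184]
 [-0.782  0.355 -0.512]]
[ 0.55 -0.22  0.45] [-0.108 -0.27  -0.044] 0.0 0.0 [ 0.26 -0.14 -0.53  0.74 -1.04 -0.94]
[0.47 0.02 0.45] [-0.258 -0.44   0.067] 0.0 0.0 [ 0.95 -0.19 -0.54  0.63 -1.49 -1.43]
[0.535 0.274 0.38 ] [-0.307 -0.705  0.095] 0.0 0.0 [ 1.12  0.21 -0.27  0.59 -1.47 -1.63]
[0.652 0.249 0.26 ] [-0.158 -0.774  0.054] 0.0 0.0 [ 0.92  0.39 -0.32  0.7  -1.19 -1.63]
[0.667 0.221 0.156] [-0.057 -0.793  0.089] 0.0 0.0 [ 0.85  0.47 -0.47  0.82 -0.98 -1.77]
[0.657 0.171 0.155] [-0.035 -0.747  0.089] 0.0 0.0 [ 0.79  0.42 -0.57  0.87 -0.93 -1.79]
```

Request:
jog_arm(motion=[{"dx":-0.108,"dy":-0.27,"dz":-0.044,"twist":0},{"dx":-0.108,"dy":-0.27,"dz":-0.044,"twist":0},{"dx":-0.108,"dy":-0.27,"dz":-0.044,"twist":0},{"dx":-0.108,"dy":-0.27,"dz":-0.044,"twist":0},{"dx":-0.108,"dy":-0.27,"dz":-0.044,"twist":0},{"dx":-0.108,"dy":-0.27,"dz":-0.044,"twist":0},{"dx":-0.108,"dy":-0.27,"dz":-0.044,"twist":0},{"dx":-0.258,"dy":-0.44,"dz":0.067,"twist":0},{"dx":-0.258,"dy":-0.44,"dz":0.067,"twist":0},{"dx":-0.258,"dy":-0.44,"dz":0.067,"twist":0},{"dx":-0.258,"dy":-0.44,"dz":0.067,"twist":0},{"dx":-0.258,"dy":-0.44,"dz":0.067,"twist":0},{"dx":-0.258,"dy":-0.44,"dz":0.067,"twist":0},{"dx":-0.258,"dy":-0.44,"dz":0.067,"twist":0},{"dx":-0.307,"dy":-0.705,"dz":0.095,"twist":0},{"dx":-0.307,"dy":-0.705,"dz":0.095,"twist":0},{"dx":-0.307,"dy":-0.705,"dz":0.095,"twist":0},{"dx":-0.307,"dy":-0.705,"dz":0.095,"twist":0},{"dx":-0.307,"dy":-0.705,"dz":0.095,"twist":0},{"dx":-0.307,"dy":-0.705,"dz":0.095,"twist":0}])

```text
t: 23.15
eef_pos: [0.5316, 0.2543, 0.3863]
ee_rot: [2.535, 0.9, -0.941]
force: [0.0, -0.9, 0.3]
width: 0.0007
```

```bash
python3 - <<'E'
from kin import *
s,p,M,o,Hh=st()
Q=np.array(s['q']);P,MM=FK(Q)
H=lambda a:o+Hh@(np.array(a)/1e3)
for w in (H([-110,150,380]),H([10,150,260]),H([30.6,125,156])):
    q2,e,r=IK(w,MM,Q);print(w.round(3),(MM.T@(w-P)).round(3),round(e*1e3,1),round(r,3),q2.round(2));Q=q2
E
```

```text
t 23.15 q [ 1.108  0.182 -0.292  0.588 -1.468 -1.617] w 0.0007
world [0.5316 0.2543 0.3863] hammer mm [-109.2  130.2  386.3] F_ham [ 0.2 -0.8  0.3] M [1.66 1.19 0.11]
tool axes in hammer (cols x,y,z)
 [[ 0.461 -0.22  -0.86 ]
 [-0.417 -0.909  0.009]
 [-0.783  0.354 -0.511]] 
world
 [[ 0.366 -0.401 -0.84 ]
 [-0.502 -0.845  0.184]
 [-0.783  0.354 -0.511]]
[0.535 0.274 0.38 ] [-0.004 -0.02   0.004] 0.0 0.0 [ 1.12  0.21 -0.27  0.58 -1.47 -1.63]
[0.652 0.249 0.26 ] [ 0.145 -0.089 -0.038] 0.0 0.0 [ 0.92  0.39 -0.32  0.7  -1.18 -1.63]
[0.667 0.221 0.156] [ 0.247 -0.108 -0.003] 0.0 0.0 [ 0.85  0.47 -0.47  0.82 -0.98 -1.77]
```

Request:
jog_arm(motion=[{"dx":0,"dy":-0.02,"dz":0,"twist":0},{"dx":0.145,"dy":-0.089,"dz":-0.038,"twist":0},{"dx":0.145,"dy":-0.089,"dz":-0.038,"twist":0},{"dx":0.145,"dy":-0.089,"dz":-0.038,"twist":0},{"dx":0.145,"dy":-0.089,"dz":-0.038,"twist":0},{"dx":0.145,"dy":-0.089,"dz":-0.038,"twist":0},{"dx":0.17,"dy":-0.094,"dz":-0.03,"twist":0},{"dx":0.2,"dy":-0.1,"dz":-0.02,"twist":0},{"dx":0.23,"dy":-0.105,"dz":-0.008,"twist":0},{"dx":0.247,"dy":-0.108,"dz":-0.003,"twist":0},{"dx":0.247,"dy":-0.108,"dz":-0.003,"twist":0}])

```text
t: 24.07
eef_pos: [0.6666, 0.2158, 0.1527]
ee_rot: [2.525, 0.899, -0.952]
force: [-0.5, 0.1, -0.6]
width: 0.0007
```

```bash
python3 - <<'E'
from kin import *
s,p,M,o,Hh=st()
Q=np.array(s['q']);P,MM=FK(Q)
H=lambda a:o+Hh@(np.array(a)/1e3)
for y in (110,100,95,90,85,80,74,72,70):print(y,(MM.T@(H([30.6,y,155])-P)).round(4))
for n in ('top','side'):
    f=arm.grab_frame(n);cv2.imwrite(f'pics/{n}11.png',cv2.resize(f[90:330,130:410,::-1],None,fx=2.5,fy=2.5,interpolation=cv2.INTER_CUBIC))
E
```

```text
t 24.07 q [ 0.842  0.469 -0.481  0.819 -0.981 -1.773] w 0.0007
world [0.6666 0.2158 0.1527] hammer mm [ 30.7 120.1 152.7] F_ham [-0.5  0.  -0.6] M [ 1.71  1.28 -0.09]
tool axes in hammer (cols x,y,z)
 [[ 0.457 -0.221 -0.862]
 [-0.422 -0.906  0.008]
 [-0.783  0.36  -0.508]] 
world
 [[ 0.361 -0.402 -0.842]
 [-0.507 -0.842  0.184]
 [-0.783  0.36  -0.508]]
110 [ 0.0021  0.0097 -0.0012]
100 [ 0.0063  0.0187 -0.0013]
95 [ 0.0084  0.0233 -0.0014]
90 [ 0.0106  0.0278 -0.0014]
85 [ 0.0127  0.0323 -0.0015]
80 [ 0.0148  0.0369 -0.0015]
74 [ 0.0173  0.0423 -0.0016]
72 [ 0.0182  0.0441 -0.0016]
70 [ 0.019   0.0459 -0.0016]
```

View pics/top11.png

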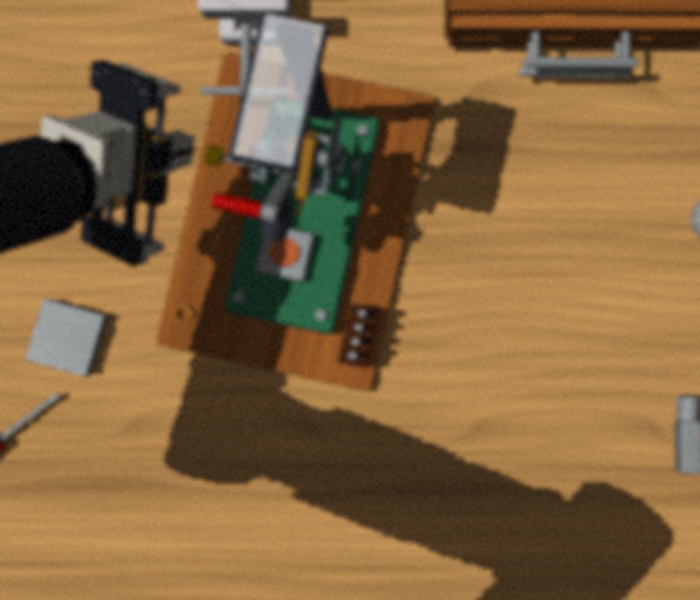

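View pics/side11.png

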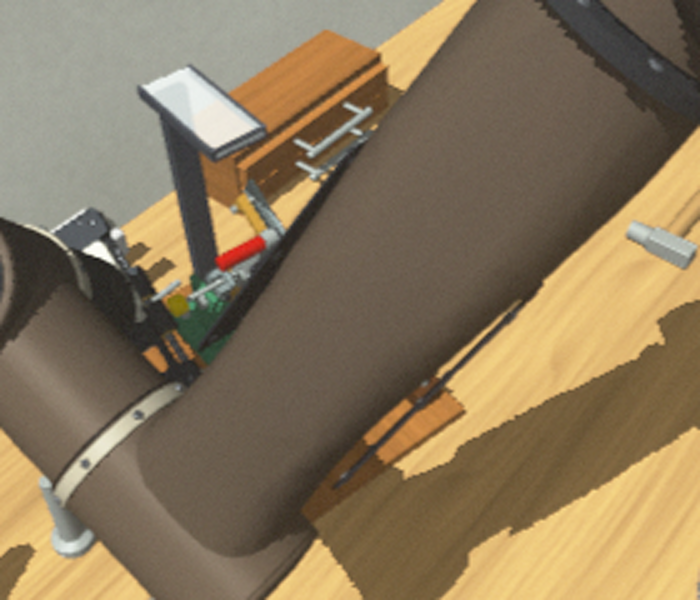

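Request:
jog_arm(motion=[{"dx":0.0025,"dy":0.009,"dz":-0.001,"twist":0},{"dx":0.005,"dy":0.016,"dz":-0.001,"twist":0},{"dx":0.0065,"dy":0.019,"dz":-0.001,"twist":0},{"dx":0.0075,"dy":0.021,"dz":-0.001,"twist":0}])

```text
t: 24.5
eef_pos: [0.663, 0.1972, 0.1606]
ee_rot: [2.542, 0.9, -0.937]
force: [-1.2, 2.2, 1.5]
width: 0.0006
```

Request:
jog_arm(motion=[{"dx":0.001,"dy":0.0025,"dz":0,"twist":0},{"dx":0.002,"dy":0.005,"dz":0,"twist":0}])

```text
t: 24.67
eef_pos: [0.6619, 0.1922, 0.1601]
ee_rot: [2.541, 0.9, -0.938]
force: [0.9, 3.0, 0.9]
width: 0.0008
```

```bash
python3 - <<'E'
from kin import *
s,p,M,o,Hh=st()
for n in ('top','side'):
    f=arm.grab_frame(n);cv2.imwrite(f'pics/{n}12.png',cv2.resize(f[90:330,130:410,::-1],None,fx=2.5,fy=2.5,interpolation=cv2.INTER_CUBIC))
E
```

```text
t 24.67 q [ 0.818  0.432 -0.529  0.844 -0.957 -1.78 ] w 0.0008
world [0.6619 0.1922 0.1601] hammer mm [ 31.   96.  160.1] F_ham [0.3 3.1 0.9] M [1.92 0.83 0.51]
tool axes in hammer (cols x,y,z)
 [[ 0.462 -0.222 -0.858]
 [-0.416 -0.909  0.011]
 [-0.783  0.352 -0.513]] 
world
 [[ 0.368 -0.403 -0.838]
 [-0.501 -0.845  0.187]
 [-0.783  0.352 -0.513]]
```

View pics/top12.png

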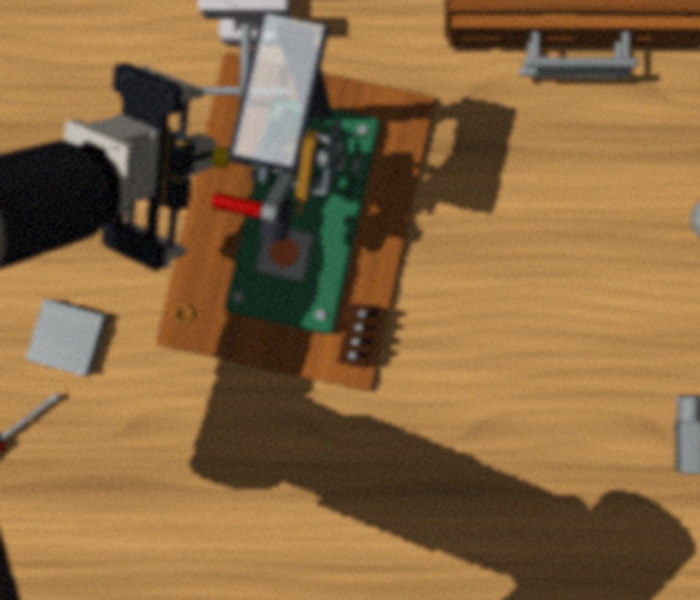

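Request:
jog_arm(motion=[{"dx":0.001,"dy":0.0025,"dz":0,"twist":0},{"dx":0.0025,"dy":0.005,"dz":0,"twist":0},{"dx":0.0035,"dy":0.0075,"dz":0,"twist":0}])

```text
t: 25.02
eef_pos: [0.6597, 0.1834, 0.1589]
ee_rot: [2.537, 0.9, -0.942]
force: [0.8, 1.2, 1.1]
width: -0.0003
```

Request:
jog_arm(motion=[{"dx":0.001,"dy":0.0025,"dz":0,"twist":0},{"dx":0.0025,"dy":0.005,"dz":0,"twist":0}])

```text
t: 25.18
eef_pos: [0.6586, 0.1778, 0.1588]
ee_rot: [2.537, 0.9, -0.942]
force: [1.0, 2.9, 1.2]
width: 0.0004
```

```bash
python3 - <<'E'
from kin import *
s,p,M,o,Hh=st()
E
```

```text
t 25.18 q [ 0.803  0.419 -0.556  0.859 -0.942 -1.785] w 0.0004
world [0.6586 0.1778 0.1588] hammer mm [ 30.8  81.3 158.8] F_ham [0.4 3.1 1.2] M [1.92 0.84 0.4 ]
tool axes in hammer (cols x,y,z)
 [[ 0.461 -0.222 -0.859]
 [-0.417 -0.909  0.011]
 [-0.783  0.353 -0.512]] 
world
 [[ 0.366 -0.404 -0.839]
 [-0.503 -0.844  0.187]
 [-0.783  0.353 -0.512]]
```

Request:
jog_arm(motion=[{"dx":0.001,"dy":0.002,"dz":0,"twist":0},{"dx":0.002,"dy":0.004,"dz":0,"twist":0}])

```text
t: 25.35
eef_pos: [0.658, 0.174, 0.1587]
ee_rot: [2.539, 0.9, -0.94]
force: [0.1, 7.6, 2.3]
width: 0.0004
```

Request:
jog_arm(motion=[{"dx":0.0005,"dy":0.0015,"dz":0,"twist":0},{"dx":0.001,"dy":0.0025,"dz":0,"twist":0}])

```text
t: 25.52
eef_pos: [0.658, 0.1738, 0.1588]
ee_rot: [2.543, 0.902, -0.933]
force: [-0.5, 13.5, 1.2]
width: 0.0001
```

Request:
jog_arm(motion=[{"dx":0.0005,"dy":0.001,"dz":0,"twist":0},{"dx":0.001,"dy":0.002,"dz":0,"twist":0}])

```text
t: 25.68
eef_pos: [0.6581, 0.1736, 0.1589]
ee_rot: [2.547, 0.903, -0.928]
force: [-3.5, 18.1, 0.1]
width: 0.0004
```

Request:
jog_arm(motion=[{"dx":-0.003,"dy":-0.008,"dz":0,"twist":0},{"dx":-0.008,"dy":-0.018,"dz":0,"twist":0},{"dx":-0.02,"dy":-0.045,"dz":0,"twist":0},{"dx":-0.035,"dy":-0.08,"dz":0,"twist":0},{"dx":-0.035,"dy":-0.08,"dz":0,"twist":0}])

```text
t: 26.1
eef_pos: [0.6779, 0.2596, 0.1572]
ee_rot: [2.539, 0.899, -0.937]
force: [0.2, 1.2, 0.7]
width: 0.0003
```

```bash
python3 - <<'E'
from kin import *
s,p,M,o,Hh=st()
f=arm.grab_frame('top');cv2.imwrite('pics/top13.png',cv2.resize(f[60:255,185:315,::-1],None,fx=3,fy=3,interpolation=cv2.INTER_CUBIC))
f2=arm.grab_frame('side');cv2.imwrite('pics/side13.png',cv2.resize(f2[110:310,140:340,::-1],None,fx=3,fy=3,interpolation=cv2.INTER_CUBIC))
R_={}
for n,ff in(('top',f),('side',f2)):
    h=cv2.cvtColor(ff,cv2.COLOR_RGB2HSV)
    for c,m in (('red',cv2.inRange(h,(0,200,110),(6,255,255))|cv2.inRange(h,(174,200,110),(180,255,255))),('yel',cv2.inRange(h,(22,190,80),(33,255,255)))):
        k=np.zeros_like(m);k[120:250,190:310]=m[120:250,190:310]
        N,l,s_,ce=cv2.connectedComponentsWithStats(k)
        b=[(s_[i].tolist(),ce[i].round(1).tolist()) for i in range(1,N) if s_[i][4]>6];print(n,c,b)
E
```

```text
t 26.1 q [ 0.88   0.51  -0.391  0.784 -1.025 -1.757] w 0.0003
world [0.6779 0.2596 0.1572] hammer mm [ 32.9 165.3 157.2] F_ham [-0.1  1.2  0.7] M [1.77 1.06 0.14]
tool axes in hammer (cols x,y,z)
 [[ 0.463 -0.22  -0.859]
 [-0.415 -0.91   0.009]
 [-0.783  0.353 -0.513]] 
world
 [[ 0.368 -0.401 -0.839]
 [-0.501 -0.845  0.184]
 [-0.783  0.353 -0.513]]
top red [([214, 168, 20, 8, 96], [223.5, 171.5])]
top yel [([221, 154, 7, 5, 30], [224.1, 155.8])]
side red [([217, 188, 11, 9, 38], [221.1, 192.3])]
side yel [([205, 203, 9, 8, 46], [208.9, 206.1])]
```

View pics/top13.png

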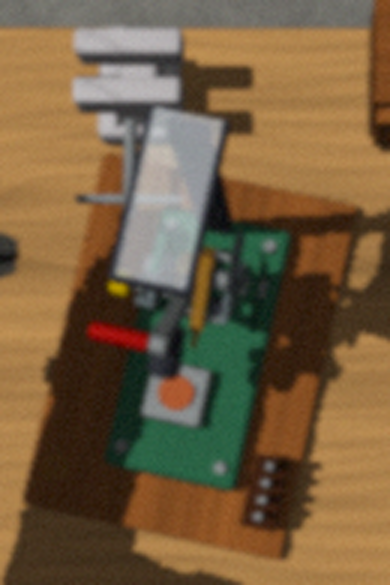

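View pics/side13.png

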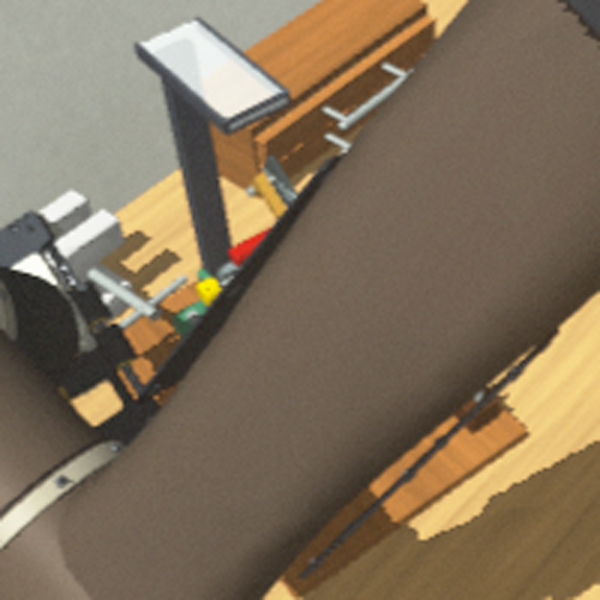

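```bash
python3 - <<'E'
from h import *
o,yw=load();Hh=rpy([0,0,yw])
P,e=tri((208.9,206.1),(224.1,155.8));print((P-o)@Hh*1e3,e)
for uv in ((200.3,210.6),(208.9,206.1)): print((onz('side',uv,.1595)-o)@Hh*1e3)
for y in (82,60,56): 
  p=o+Hh@(np.array([30,y,158])/1e3);print(y,proj('side',p),proj('top',p))
E
```

```text
[ 25.54014355  58.91389859 161.85379799] 0.0024820991313519052
[ 29.40479537  83.9358461  159.5       ]
[ 28.69967336  58.80599146 159.5       ]
82 [[200.93164641 210.50885865]] [[215.85317839 152.24976836]]
60 [[208.31878289 206.44046037]] [[223.99509389 153.99118898]]
56 [[209.64694293 205.7089883 ]] [[225.47662384 154.30806366]]
```

Request:
jog_arm(motion=[{"dx":-0.02,"dy":-0.01,"dz":0,"twist":0},{"dx":-0.03,"dy":-0.015,"dz":0,"twist":0},{"dx":-0.03,"dy":-0.015,"dz":0,"twist":0},{"dx":-0.03,"dy":-0.015,"dz":0,"twist":0},{"dx":-0.03,"dy":-0.015,"dz":0,"twist":0}])

```text
t: 26.62
eef_pos: [0.6708, 0.2807, 0.1756]
ee_rot: [2.536, 0.9, -0.944]
force: [-0.1, 0.6, -0.8]
width: 0.0005
```

```bash
python3 - <<'E'
from h import *
s,*_=st();print(np.abs(s['qd']).max())
print(arm.job_done())
E
```

```text
t 26.62 q [ 0.915  0.507 -0.34   0.742 -1.081 -1.733] w 0.0005
world [0.6708 0.2807 0.1756] hammer mm [ 21.7 184.5 175.6] F_ham [-0.2  0.6 -0.8] M [1.66 1.32 0.02]
tool axes in hammer (cols x,y,z)
 [[ 0.46  -0.223 -0.859]
 [-0.418 -0.908  0.012]
 [-0.783  0.354 -0.511]] 
world
 [[ 0.365 -0.404 -0.839]
 [-0.503 -0.843  0.187]
 [-0.783  0.354 -0.511]]
0.004512211145892462
the job is handed in; nothing more can be done
None
```

The hammer is cocked on its catch and the safety pin is home. However, one wrist-force reading along the way came out above the 120 N limit and may count as a failure.

**What I did**
- **Lean:** the moves cannot tilt the hand. I got the lean by commanding poses just past the arm's reach, so it tilted to approach them.
- **Cocking:** I pushed the red handle up its arc with the side of the closed fingers, at about 27° lean rather than the advised 35–45°, because the robot could not reach the start of the stroke at that lean. I stopped when the pull rose to about 15.5 N. I then eased back until it died, and the arm hung by itself at about 0.99 rad.
- **Pin:** I leaned the hand towards the hammer's +y side and pushed the yellow knob straight in. It stopped firmly, reading about 18 N against the advised 3 to 8 N. I then backed off. I handed the job in at 26.6 s.

**Last checks**
- **Arm:** the red handle had not moved after the pin was pushed, so the arm was still cocked.
- **Pin:** the camera puts its travel at about 25 mm (accuracy 1–2 mm), against the 22 mm needed.
- **Robot:** it was clear of everything, reading under 1.2 N.
- **Bystanders:** nothing looked moved in the views I looked at, but I did not measure them, and the last ones did not show them all.

**What did not go cleanly**
- **Force spike:** at t = 19.23 s, far from everything I could see, the force reading was about 132 N for one sample as the elbow joint ran into its range limit. It was near zero afterwards, so I take it as the jolt of stopping and not a collision.
- **Handle load:** one reading during the lift was about 22 N, mostly friction on the handle and away from the stop.

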